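# Regenerate the desiccant cases in the screw-lid drying pot

### The job

Dry out the desiccant cases from the mooncake tins: unscrew the drying pot's lid, lay it knob up on the round cork mat, and put every case lying on the shelf into the pot. Once they are all in, lift the clear guard over the pot's switch, flip the toggle over to its far side to switch on, and lower the guard again until it is fully closed. Leave the glass jar, the tong and the lantern handle where they are.

Things in the scene. Friction and masses are not known exactly. Their poses are not given: they have to be found in the camera images.
- dryer: the fixed white drying appliance: a slab 190 (x) x 360 (y) x 20 mm high; origin under its centre; x points away from the robot, y left, z up. On its +y end stands the round threaded pot (axis at x 15, y 85 mm), on its -y end a grey switch block (100 x 84 mm, top at 60 mm, centre at x -45, y -105 mm) with a toggle under a clear guard
- pot_mouth (a point): centre of the pot's open mouth, at rim height, 95 mm over the shelf. Inside 124 mm wide, floor 75 mm below the rim; outside 131 mm with a thread out to 142 mm. The lid unscrews counter-clockwise seen from above, rises 30 mm per turn, and comes free after 2.7 to 3.6 rad (several regrips); then it lifts straight up. Let go, it stays where it was turned; 1.5 mm of vertical play
- lid_knob (a point): centre, half-way up, of the round wooden grip knob (50 mm in diameter, 32 mm high) on the loose screw lid (white, 155 mm in diameter, 32 mm high, about 0.18 kg): 16 mm above the lid's upper face, 48 mm above its lower edge; z points up. Screwed onto the pot at the start, its lower edge 26 mm below the rim
- mat_top (a point): centre of the upper face of the round cork mat (170 mm in diameter, 4 mm thick, fixed to the shelf), where the lid is to be laid
- board: the fixed thin grey board (200 x 190 mm, 4 mm thick; origin under its centre) on which the desiccant cases lie at the start
- toggle (a joint): angle of the black toggle lever under the guard: 0 = off, leaning to the dryer's -x side (towards the robot); 1.0 = on, leaning to +x. It stays where it is left and needs about 2 N at its tip
- toggle_tip (a point): centre of the toggle's round end (a 26 mm ball), 36 mm from its pivot, which lies 62 mm over the shelf at the middle of the switch block; it goes 17 mm to either side of the pivot along the dryer's x, about 94 mm over the shelf. Only the ball and some stem stand clear of the block
- hood (a joint): angle of the clear guard: 0 = closed over the switch, growing as its near (-x) edge is lifted up and over to +x, at most 1.7 rad. It stays at any angle (stiff hinge, about 0.07 N m)
- hood_hinge (a point): middle of the guard's hinge line, which runs along the dryer's y at the far (+x) edge of the switch block, 60 mm over the shelf. The guard is a clear hood 90 (x) x 72 (y) x 60 mm high, open below, reaching from here towards -x
- hood_tab (a point): grip point on the guard's white upright tab (12 mm thick along y, 22 mm along x, 36 mm high), 24 mm above the hood's upper face, 12 mm below the tab's end; closed, it lies 75 mm to -x of the hinge line and 84 mm above it, and it moves round the hinge with the guard. Pinched along y, the tab can turn between the fingers as the guard swings
- case0_mid (a point): centre of a hard white plastic desiccant case 70 (x) x 34 (y) x 24 (z) mm, about 0.07 kg, lying on the grey board at the start; two to four of the four alike cases are there
- case1_mid (a point): centre of a hard white plastic desiccant case 70 (x) x 34 (y) x 24 (z) mm, about 0.07 kg, lying on the grey board at the start; two to four of the four alike cases are there
- case2_mid (a point): centre of a hard white plastic desiccant case 70 (x) x 34 (y) x 24 (z) mm, about 0.07 kg, lying on the grey board at the start; two to four of the four alike cases are there
- case3_mid (a point): centre of a hard white plastic desiccant case 70 (x) x 34 (y) x 24 (z) mm, about 0.07 kg, lying on the grey board at the start; two to four of the four alike cases are there
- glass_jar: empty glass jar, 76 mm wide, 110 mm high, standing at the far edge; origin under its centre; to be left alone
- tong: stainless serving tong, 240 mm long (x), 80 mm wide, 14 mm high, lying beyond the dryer; to be left alone
- lantern_handle: red plastic lantern handle, 260 mm long (x), 26 mm thick, with a wire hook, lying beyond on the left; to be left alone

How it is judged (in metres and radians):
On the way, in this order (a step that is already met when the one before it is completed fails the run):
1. the lid is unscrewed and off the pot (horizontal distance between lid_knob and pot_mouth above 0.12 m), for 0.1 s.
2. the lid lies on the cork mat and every case is in the pot, the guard still down (horizontal distance between each of case0_mid, case1_mid, case2_mid, case3_mid and pot_mouth below 0.06 m and height (world z) of each of case0_mid, case1_mid, case2_mid, case3_mid below 0.09 m and horizontal distance between lid_knob and mat_top below 0.05 m and z of lid_knob in the frame of mat_top below 0.056 m and angle between lid_knob's own z axis and vertical below 0.1 rad and value of joint hood below 0.3 rad), for 0.2 s.
3. the guard is lifted (value of joint hood above 1 rad), for 0.1 s.
4. the toggle is switched on (value of joint toggle above 0.8 rad), for 0.1 s.
5. the guard is lowered (value of joint hood below 0.1 rad), for 0.2 s.
At the end, for the whole second after the job is handed in: Every case present has its centre in the pot (within 60 mm of its axis, 5 mm or more below the rim); the lid lies knob up (0.1 rad) on the mat, centres within 50 mm; the toggle is on (over 0.8 rad); the guard is closed (under 0.1 rad); lid and cases at rest (horizontal distance between each of case0_mid, case1_mid, case2_mid, case3_mid and pot_mouth below 0.06 m and height (world z) of each of case0_mid, case1_mid, case2_mid, case3_mid below 0.09 m and horizontal distance between lid_knob and mat_top below 0.05 m and z of lid_knob in the frame of mat_top below 0.056 m and angle between lid_knob's own z axis and vertical below 0.1 rad and value of joint toggle above 0.8 rad and value of joint hood below 0.1 rad and linear speed of each of lid, case0, case1, case2, case3 below 0.02 m/s); the robot touches nothing.
It fails at once if the glass jar is moved more than 40 mm (distance of glass_jar from where it was at the start of the episode above 0.04 m).
It fails at once if the serving tong is moved more than 40 mm (distance of tong from where it was at the start of the episode above 0.04 m).
It fails at once if the lantern handle is moved more than 40 mm (distance of lantern_handle from where it was at the start of the episode above 0.04 m).
Of case0, case1, case2, case3 only 2 to 4 are there at a start; the rules pass over those that are not, and their reading is None.
At some moment in a run one of case0, case1, case2, case3 may be knocked a few centimetres aside while the robot is not near it.
Once in a run the grip may slacken for a moment while it holds something.
It also fails if it takes over 210 s, if anything falls off the work surface, if the arm or the gripper's body presses on something with over 40 N, if the wrist force passes 120 N, or if a joint passes its speed limit or range.

### The arm

A 6-joint arm with a two-finger parallel gripper is mounted at the origin on the work surface. World frame = base frame: x ahead of the robot, y to its left, z up, the work surface at z = 0. Lengths are in mm, angles in degrees, forces in N, time in s.
With the tool pointing down it reaches from about 300 to 850 mm from the base axis. Payload 4.2 kg.
Tool frame: the origin (TCP) lies at the very end of the fingers, on their centre line; the grasp point (between the pads) lies 19 mm behind it (env.grasp_offset is the distance from the TCP to the grasp point, in mm); z points along the fingers, y is the line along which they close (so a half turn about z gives the same grasp; the last joint's range is limited). The gripper opens to 91 mm and grips with 3 to 60 N. Pads are 32 mm wide; open, the fingers measure 118 mm over their backs; the gripper's body (76 mm by 178 mm) begins 60 mm behind the grasp point.
Start: joints at [-68.01, 18.312, 89.639, -0, 72.044, -1.146], TCP at [225.931, -528.771, 213.976] pointing down, gripper open.
Joint ranges: [-177.97, 177.97], [-48.28, 115.42], [12.27, 149.76], [-77.06, 257.06], [2.81, 150.46], [-146.56, 146.56]. Speed limits (degrees/s): [147.25, 147.25, 180, 180, 180, 180].

### API

Orientations are given as [roll, pitch, yaw] about the fixed x, y, z axes, in that order (R = Rz(yaw) Ry(pitch) Rx(roll)).
In Python, from workcell import env gives the robot as it stands. The module is installed in compiled form; this text tells all that it offers.
- The arm moves only by the tool send_rows, never from a script. Its argument "motion" is a list of rows, each an object of numbers: "tx", "ty", "tz": the shift along the tool's x, y, z in units of 500 mm (1.0 is 500 mm); "rx", "ry", "rz": the turn, a rotation vector about the tool's x, y, z in units of 30 degrees (1.0 is 30 degrees); "gripper": the closure, from -1 (fully open) to 1 (shut). In form: [{"tx": .., "ty": .., "tz": .., "rx": .., "ry": .., "rz": .., "gripper": ..}, ...]. A call has 1 to 12 rows; each row shifts and turns the commanded pose from where the row before left it, along the tool's axes as they then stand; what a row does not reach is not made up. A row lasts 1/8 s, in which the tool goes at most 62.5 mm and 10.7 degrees, less where a joint would pass 70% of its speed; a pose out of reach is approached as far as the arm can. A call with a number of a shift or a turn outside -1 to 1 is refused whole. A call with a gripper value outside its range is refused whole. The fingers move at their own pace and stop on an object; "grip_force" is the grip in N (left out, the last holds). Time passes only in rows, so rows that do not move let the fingers close. It gives the time, the measured TCP pose, the force, the opening and the grip force at its end, in the units of the state.
- env.state(): the state, without advancing time (a new reading comes with each control period).
- env.grab_frame(name): name is "scene" or "top" or "wrist"; returns a dict with "frame" (420x560x3 uint8, red, green, blue), "vertical_fov" (degrees; the focal length in pixels is half the picture's height over the tangent of half this angle, whatever the lens; pixels are square), "cx", "cy" (the principal point, pixels), "rvec" (rotation vector, rad) and "tvec" (3), from world to camera coordinates, as OpenCV has them; the wrist camera has in their place "T_tool_cam" (4x4, takes a point from camera to tool coordinates, whose origin is the TCP and whose axes are the flange's). Camera axes: x right, y down, z forward; pixel columns grow to the right and rows downward; lengths in mm; the calibration is good to about 2 mm. A picture is of the moment at which its call begins: read the wrist's pose just before it. There is no depth.
- env.job_done(): hands the job in; it is judged then, once.
The state is a dict: "time_s": time; "qpos": joint angles; "qvel": joint speeds; "effort": joint torques, N m; "ee_pos": TCP position; "ee_rot": TCP orientation; "force": force on the tool from outside, world axes, zero at the start; "torque": the same for the moment, N m; "gripper_width": finger opening in mm; "gripper_force": force on a finger pad.
Only numpy, scipy, OpenCV 4.12 (cv2) and the standard library are available. Lean on these libraries where they do the work, as an engineer would, in place of code of your own. Each camera call takes 0.05 s, during which the arm holds its last target. There are 200 camera calls.

## Working session

There is one attempt and no reset: what is moved stays moved. The work goes in short steps, Python scripts to look and compute and a tool call to move; the robot and the scene stay as the last step left them, time stands still between calls to the robot, and variables do not carry over. Pictures are saved under pics/ and viewed, at most 14 in all, crops included, and the job is handed in when it is done.

Besides the shell and the picture viewer there is one more tool, called by a JSON object that holds its "op" and its "data", one argument or row to a line. send_rows: Moves the arm, as the interface text tells. Shifts and turns lie within -1 to 1; 1 stands for 500 mm of shift or 30 degrees of turn. Its arguments: {"type":"object","properties":{"motion":{"type":"array"},"grip_force":{"type":"number"}},"required":["motion"]}

```bash
mkdir -p pics
cat > h.py <<'E'
import numpy as np, cv2
from scipy.spatial.transform import Rotation as R
from workcell import env
def cam(name):
    s=env.state(); g=env.grab_frame(name); f=g["frame"]; h=f.shape[0]
    F=h/2/np.tan(np.radians(g["vertical_fov"])/2)
    K=np.array([[F,0,g["cx"]],[0,F,g["cy"]],[0,0,1]])
    if name=="wrist":
        T=np.eye(4); T[:3,:3]=R.from_euler("xyz",s["ee_rot"],degrees=True).as_matrix(); T[:3,3]=s["ee_pos"]
        M=T@np.array(g["T_tool_cam"]); Rc=M[:3,:3]; C=M[:3,3]
    else:
        r=R.from_rotvec(np.ravel(g["rvec"])).as_matrix(); Rc=r.T; C=-r.T@np.ravel(g["tvec"])
    return dict(im=f[:,:,::-1].copy(),K=K,R=Rc,C=C)
def ray(c,u,v):
    d=c["R"]@np.linalg.solve(c["K"],[u,v,1]); return d/np.linalg.norm(d)
def onz(c,u,v,z):
    d=ray(c,u,v); return c["C"]+d*(z-c["C"][2])/d[2]
def two(c1,p1,c2,p2):
    d1,d2=ray(c1,*p1),ray(c2,*p2)
    t=np.linalg.lstsq(np.c_[d1,-d2],c2["C"]-c1["C"],rcond=None)[0]
    a,b=c1["C"]+t[0]*d1,c2["C"]+t[1]*d2
    return (a+b)/2,np.linalg.norm(a-b)
def proj(c,P):
    q=c["K"]@(c["R"].T@(np.asarray(P,float)-c["C"])); return q[:2]/q[2]
def save(c,n): cv2.imwrite(f"pics/{n}.png",c["im"])
E
python3 - <<'E'
from h import *
import pickle
np.set_printoptions(suppress=True,precision=2)
d={n:cam(n) for n in("scene","top","wrist")}
pickle.dump(d,open("d0.pkl","wb"))
for n in d: save(d[n],n+"0"); print(n,d[n]["C"],d[n]["R"][:,2],d[n]["K"][0,0])
print(env.state())
E
```

```text
scene [1020.71 -637.74  868.56] [-0.39  0.58 -0.72] 386.1332172944013
top [ 478.21   22.05 1261.84] [ 0.11 -0.   -0.99] 535.3309815105437
wrist [ 301.79 -495.89  383.08] [-0.27 -0.11 -0.96] 311.425101840306
{'time_s': 0.15, 'qpos': array([-68.01,  18.34,  89.69,  -0.  ,  72.04,  -1.15]), 'qvel': array([-0.  , -0.1 , -0.19,  0.07,  0.02,  0.01]), 'effort': array([ -0.  , -41.28, -23.22,   0.07,   0.04,  -0.  ]), 'ee_pos': array([ 225.8 , -528.4 ,  213.33]), 'ee_rot': array([-179.92,   -0.  ,   23.14]), 'force': array([-0.35, -0.36, -0.07]), 'torque': array([-0.  ,  0.02, -0.02]), 'gripper_force': 0.0, 'gripper_width': 90.68851837271404}
```

View pics/scene0.png

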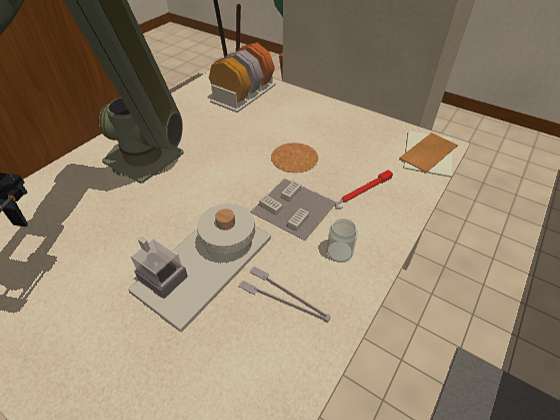

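View pics/top0.png

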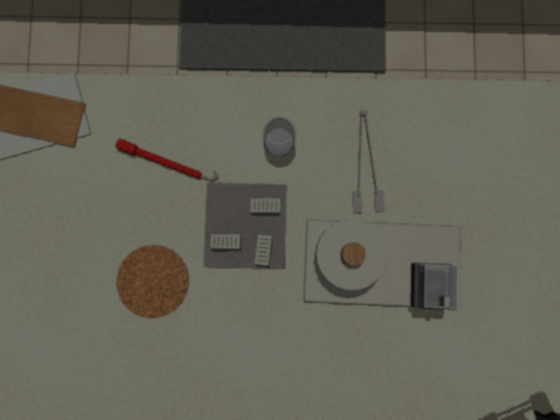

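The scene picture shows three cases on the grey board. In the top view they are at about (265,206), (225,242) and (263,250). Also in the top view, the knob is at (353,254), the mat at (153,281), the guard at (435,287) with its tab at (446,300), and the slab corners are near (307,220), (461,227), (458,308) and (304,301).

```bash
cat > m.py <<'E'
from h import *
import pickle
np.set_printoptions(suppress=True,precision=1)
d=pickle.load(open("d0.pkl","rb")); t,s=d["top"],d["scene"]
def blob(c,box,lo,hi,n=3):
    x0,y0,x1,y1=box; m=cv2.inRange(cv2.cvtColor(c["im"][y0:y1,x0:x1],cv2.COLOR_BGR2HSV),lo,hi)
    m=cv2.morphologyEx(m,cv2.MORPH_CLOSE,np.ones((3,3)))
    cs=sorted(cv2.findContours(m,0,2)[0],key=cv2.contourArea,reverse=True)[:n]
    return [(tuple(np.round(np.add(cv2.minAreaRect(k)[0],(x0,y0)),1)),np.round(cv2.minAreaRect(k)[1]),cv2.contourArea(k)) for k in cs]
O=((5,70,50),(20,255,255))
kt=blob(t,(320,225,390,290),*O,1)[0];ks=blob(s,(205,200,245,235),*O,1)[0]
mt=blob(t,(105,235,200,325),*O,1)[0];ms=blob(s,(260,135,330,180),*O,1)[0]
print("knob",kt,ks,*two(t,kt[0],s,ks[0])); print("mat",mt,ms,*two(t,mt[0],s,ms[0]), onz(t,*mt[0],4))
W=((0,0,135),(180,60,255))
ct=blob(t,(207,186,285,266),*W,4); cs=blob(s,(252,178,335,236),(0,0,150),(180,70,255),5)
print(ct);print(cs)
for a in ct[:3]: print("case",onz(t,*a[0],28), proj(s,onz(t,*a[0],28)))
cor=[onz(t,u,v,20) for u,v in[(307,220),(461,227),(458,308),(304,301)]]
print(np.array(cor),np.mean(cor,0))
for n,c in d.items():
    if n!="wrist":cv2.imwrite(f"pics/{n}z.png",cv2.resize(c["im"][(150 if n=="scene" else 180):(330 if n=="scene" else 330),(120 if n=="scene" else 200):(360 if n=="scene" else 480)],None,fx=2.8,fy=2.8,interpolation=2))
E
python3 m.py
```

```text
knob ((np.float64(352.5), np.float64(254.0)), array([22., 23.]), 408.5) ((np.float64(224.5), np.float64(219.0)), array([20., 19.]), 317.0) [ 513.  -146.5  115.7] 1.0766410608029018
mat ((np.float64(152.0), np.float64(281.0)), array([72., 72.]), 4074.0) ((np.float64(294.5), np.float64(157.0)), array([30., 47.]), 1092.0) [447.4 305.8  -1.8] 2.502654695351893 [446.5 303.7   4. ]
[]
[((np.float64(293.0), np.float64(194.0)), array([32., 82.]), 1325.5), ((np.float64(268.3), np.float64(232.0)), array([47., 19.]), 412.0), ((np.float64(327.4), np.float64(225.4)), array([16., 38.]), 324.0), ((np.float64(298.1), np.float64(216.6)), array([10., 20.]), 168.0)]
[[ 592.9  -55.    20. ]
 [ 581.8 -414.    20. ]
 [ 395.5 -402.8   20. ]
 [ 406.4  -49.6   20. ]] [ 494.2 -230.4   20. ]
```

View pics/topz.png

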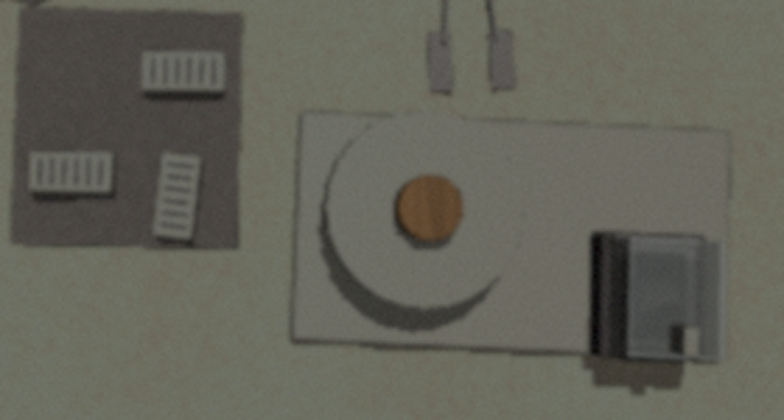

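The zoomed top view confirms three cases. The dryer yaw is about -1.8°. The knob at (513,-146.5,~116) agrees with the dryer geometry, which predicts (512,-146,117).

```bash
cat > plan.py <<'E'
import sys; from h import *
# plan.py x y z yaw n : rows from measured pose to a tool-down pose (yaw turn taken the short way unless given as +-delta "d..")
def plan(p,yaw,n,delta=None):
    s=env.state(); p0=np.array(s["ee_pos"]); e=s["ee_rot"]; R0=R.from_euler("xyz",e,degrees=True)
    dy=((yaw-e[2]+180)%360-180) if delta is None else delta
    Rt=R.from_euler("z",e[2]+dy,degrees=True)*R.from_euler("x",180,degrees=True)
    rv=(R0.inv()*Rt).as_rotvec(degrees=True)
    if delta is not None or abs(dy)>170: rv=np.array([0,0,-dy])
    st=(np.array(p)-p0)/n; rr=R.from_rotvec(rv/n,degrees=True); Rc=R0
    for i in range(n):
        t=Rc.inv().apply(st)/500; print("t %.4f %.4f %.4f  r %.3f %.3f %.3f"%(*t,*rv/n/30)); Rc=Rc*rr
    print("from",np.round(p0,1),np.round(e,1),"q",np.round(s["qpos"],0))
if __name__=="__main__":
    a=list(map(float,sys.argv[1:])); plan(a[:3],a[3],int(a[4]))
E
python3 plan.py 470 -160 240 -34 12
```

```text
t 0.0616 -0.0405 -0.0044  r -0.000 0.000 0.159
t 0.0580 -0.0454 -0.0044  r -0.000 0.000 0.159
t 0.0540 -0.0501 -0.0044  r -0.000 0.000 0.159
t 0.0497 -0.0544 -0.0044  r -0.000 0.000 0.159
t 0.0450 -0.0583 -0.0044  r -0.000 0.000 0.159
t 0.0400 -0.0619 -0.0044  r -0.000 0.000 0.159
t 0.0347 -0.0650 -0.0044  r -0.000 0.000 0.159
t 0.0292 -0.0676 -0.0044  r -0.000 0.000 0.159
t 0.0235 -0.0698 -0.0044  r -0.000 0.000 0.159
t 0.0176 -0.0715 -0.0044  r -0.000 0.000 0.159
t 0.0116 -0.0727 -0.0044  r -0.000 0.000 0.159
t 0.0055 -0.0735 -0.0044  r -0.000 0.000 0.159
from [ 225.8 -528.4  213.3] [-179.9   -0.    23.1] q [-68.  18.  90.  -0.  72.  -1.]
```

{"op": "send_rows", "data": {
  "motion": [
    {"tx": 0.062, "ty": -0.04, "tz": -0.0045, "rz": 0.16, "gripper": -1},
    {"tx": 0.058, "ty": -0.045, "tz": -0.0045, "rz": 0.16, "gripper": -1},
    {"tx": 0.054, "ty": -0.05, "tz": -0.0045, "rz": 0.16, "gripper": -1},
    {"tx": 0.05, "ty": -0.054, "tz": -0.0045, "rz": 0.16, "gripper": -1},
    {"tx": 0.045, "ty": -0.058, "tz": -0.0045, "rz": 0.16, "gripper": -1},
    {"tx": 0.04, "ty": -0.062, "tz": -0.0045, "rz": 0.16, "gripper": -1},
    {"tx": 0.035, "ty": -0.065, "tz": -0.0045, "rz": 0.16, "gripper": -1},
    {"tx": 0.029, "ty": -0.068, "tz": -0.0045, "rz": 0.16, "gripper": -1},
    {"tx": 0.0235, "ty": -0.07, "tz": -0.0045, "rz": 0.16, "gripper": -1},
    {"tx": 0.0175, "ty": -0.0715, "tz": -0.0045, "rz": 0.16, "gripper": -1},
    {"tx": 0.0115, "ty": -0.073, "tz": -0.0045, "rz": 0.16, "gripper": -1},
    {"tx": 0.0055, "ty": -0.0735, "tz": -0.0045, "rz": 0.16, "gripper": -1}
  ],
  "grip_force": 30
}}

```text
invalid input at $.motion[0]: expected keys tx, ty, tz, rx, ry, rz, gripper
```

```bash
python3 - <<'E'
from h import *; import pickle
np.set_printoptions(suppress=True,precision=1)
c=cam("wrist"); save(c,"w1"); pickle.dump(c,open("w1.pkl","wb")); t=pickle.load(open("d0.pkl","rb"))["top"]
m=cv2.inRange(cv2.cvtColor(c["im"],cv2.COLOR_BGR2HSV),(5,90,50),(20,255,255))
k=max(cv2.findContours(m,0,2)[0],key=cv2.contourArea); p=cv2.minEnclosingCircle(k); print(p)
print(two(c,p[0],t,(352.5,254.))); print(onz(c,*p[0],125)); print(onz(t,352.5,254,133))
E
python3 plan.py 513 -146.5 135 -34 4
```

```text
((410.0, 350.5), 140.393310546875)
(array([538. , -90.9, 821.7]), np.float64(132.77555768936324))
[ 138.6 -702.9  125. ]
[ 512.1 -144.3  133. ]
t 0.2071 -0.1192 0.0393  r -0.000 0.000 0.476
t 0.1713 -0.1666 0.0393  r -0.000 0.000 0.476
t 0.1249 -0.2037 0.0393  r -0.000 0.000 0.476
t 0.0707 -0.2282 0.0393  r -0.000 0.000 0.476
from [ 225.8 -528.5  213.4] [-179.9    0.    23.1] q [-68.  18.  90.  -0.  72.  -1.]
```

View pics/w1.png

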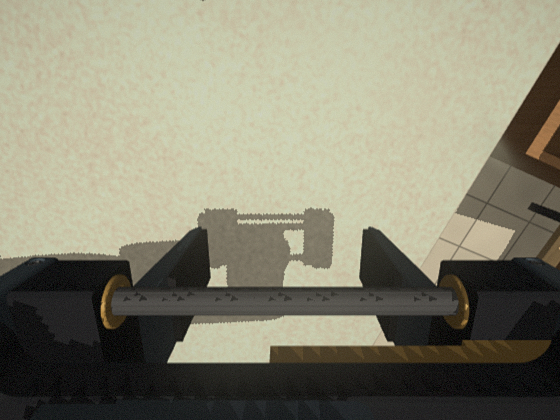

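The move was refused because every key is required. The wrist picture shows only shelf, with the fingers at (200,240) and (375,240). I'll resend with all keys.

{"op": "send_rows", "data": {
  "motion": [
    {"tx": 0.062, "ty": -0.04, "tz": -0.0045, "rx": 0, "ry": 0, "rz": 0.16, "gripper": -1},
    {"tx": 0.058, "ty": -0.045, "tz": -0.0045, "rx": 0, "ry": 0, "rz": 0.16, "gripper": -1},
    {"tx": 0.054, "ty": -0.05, "tz": -0.0045, "rx": 0, "ry": 0, "rz": 0.16, "gripper": -1},
    {"tx": 0.05, "ty": -0.054, "tz": -0.0045, "rx": 0, "ry": 0, "rz": 0.16, "gripper": -1},
    {"tx": 0.045, "ty": -0.058, "tz": -0.0045, "rx": 0, "ry": 0, "rz": 0.16, "gripper": -1},
    {"tx": 0.04, "ty": -0.062, "tz": -0.0045, "rx": 0, "ry": 0, "rz": 0.16, "gripper": -1},
    {"tx": 0.035, "ty": -0.065, "tz": -0.0045, "rx": 0, "ry": 0, "rz": 0.16, "gripper": -1},
    {"tx": 0.029, "ty": -0.068, "tz": -0.0045, "rx": 0, "ry": 0, "rz": 0.16, "gripper": -1},
    {"tx": 0.0235, "ty": -0.07, "tz": -0.0045, "rx": 0, "ry": 0, "rz": 0.16, "gripper": -1},
    {"tx": 0.0175, "ty": -0.0715, "tz": -0.0045, "rx": 0, "ry": 0, "rz": 0.16, "gripper": -1},
    {"tx": 0.0115, "ty": -0.073, "tz": -0.0045, "rx": 0, "ry": 0, "rz": 0.16, "gripper": -1},
    {"tx": 0.0055, "ty": -0.0735, "tz": -0.0045, "rx": 0, "ry": 0, "rz": 0.16, "gripper": -1}
  ],
  "grip_force": 30
}}

```text
time_s: 1.7
ee_pos: [472.6, -160.4, 240.9]
ee_rot: [180.0, 0.0, -34.6]
force: [0.9, -0.0, 1.0]
gripper_width: 91.3
gripper_force: 0.0
```

```bash
python3 - <<'E'
from h import *; import pickle
np.set_printoptions(suppress=True,precision=1)
c=cam("wrist"); save(c,"w2"); pickle.dump(c,open("w2.pkl","wb")); t=pickle.load(open("d0.pkl","rb"))["top"]
m=cv2.inRange(cv2.cvtColor(c["im"],cv2.COLOR_BGR2HSV),(5,90,50),(20,255,255)); m[330:]=0
k=max(cv2.findContours(m,0,2)[0],key=cv2.contourArea); p=cv2.minEnclosingCircle(k); print(p,cv2.contourArea(k))
print(two(c,p[0],t,(352.5,254.))); print(onz(c,*p[0],125)); print(onz(t,352.5,254,133), proj(c,(513,-146,133)))
E
python3 plan.py 513 -146.5 135 -36 4
```

```text
((245.22149658203125, 171.86260986328125), 27.554977416992188) 2178.0
(array([ 514.3, -145.5,  121.1]), np.float64(3.8871859812073066))
[ 516.4 -145.7  125. ]
[ 512.1 -144.3  133. ] [246.6 176.5]
t 0.0125 -0.0150 0.0532  r -0.002 -0.000 0.012
t 0.0124 -0.0151 0.0531  r -0.002 -0.000 0.012
t 0.0124 -0.0153 0.0531  r -0.002 -0.000 0.012
t 0.0123 -0.0154 0.0531  r -0.002 -0.000 0.012
from [ 475.  -157.3  241.2] [-179.8   -0.   -34.6] q [-20.  11.  96.   0.  73. 105.]
```

{"op": "send_rows", "data": {
  "motion": [
    {"tx": 0.0125, "ty": -0.015, "tz": 0.053, "rx": 0, "ry": 0, "rz": 0, "gripper": -1},
    {"tx": 0.0125, "ty": -0.015, "tz": 0.053, "rx": 0, "ry": 0, "rz": 0, "gripper": -1},
    {"tx": 0.0125, "ty": -0.015, "tz": 0.053, "rx": 0, "ry": 0, "rz": 0, "gripper": -1},
    {"tx": 0.0125, "ty": -0.015, "tz": 0.053, "rx": 0, "ry": 0, "rz": 0, "gripper": -1},
    {"tx": 0, "ty": 0, "tz": 0, "rx": 0, "ry": 0, "rz": 0, "gripper": -1},
    {"tx": 0, "ty": 0, "tz": 0, "rx": 0, "ry": 0, "rz": 0, "gripper": -1}
  ]
}}

```text
time_s: 2.5
ee_pos: [510.0, -151.2, 135.7]
ee_rot: [-180.0, -0.1, -34.5]
force: [-0.6, -1.1, 0.1]
gripper_width: 91.3
gripper_force: 0.0
```

```bash
python3 plan.py 513 -146 106 -36 3
```

```text
t -0.0003 -0.0040 0.0198  r -0.000 -0.001 0.017
t -0.0003 -0.0040 0.0198  r -0.000 -0.001 0.017
t -0.0004 -0.0040 0.0198  r -0.000 -0.001 0.017
from [ 510.  -151.2  135.7] [-1.80e+02 -1.00e-01 -3.45e+01] q [-18.  18. 102.  -0.  60. 107.]
```

{"op": "send_rows", "data": {
  "motion": [
    {"tx": 0, "ty": -0.004, "tz": 0.02, "rx": 0, "ry": 0, "rz": 0, "gripper": -1},
    {"tx": 0, "ty": -0.004, "tz": 0.02, "rx": 0, "ry": 0, "rz": 0, "gripper": -1},
    {"tx": 0, "ty": -0.004, "tz": 0.02, "rx": 0, "ry": 0, "rz": 0, "gripper": -1},
    {"tx": 0, "ty": 0, "tz": 0, "rx": 0, "ry": 0, "rz": 0, "gripper": 1},
    {"tx": 0, "ty": 0, "tz": 0, "rx": 0, "ry": 0, "rz": 0, "gripper": 1},
    {"tx": 0, "ty": 0, "tz": 0, "rx": 0, "ry": 0, "rz": 0, "gripper": 1},
    {"tx": 0, "ty": 0, "tz": 0, "rx": 0, "ry": 0, "rz": 0, "gripper": 1},
    {"tx": 0, "ty": 0, "tz": 0, "rx": 0, "ry": 0, "rz": 0, "gripper": 1},
    {"tx": 0, "ty": 0, "tz": 0, "rx": 0, "ry": 0, "rz": 0, "gripper": 1}
  ],
  "grip_force": 40
}}

```text
time_s: 3.62
ee_pos: [513.4, -146.0, 105.2]
ee_rot: [-180.0, -0.0, -34.5]
force: [0.1, -0.1, 1.3]
gripper_width: 49.3
gripper_force: 40.0
```

{"op": "send_rows", "data": {
  "motion": [
    {"tx": 0, "ty": 0, "tz": -0.0013, "rx": 0, "ry": 0, "rz": -0.25, "gripper": 1},
    {"tx": 0, "ty": 0, "tz": -0.0013, "rx": 0, "ry": 0, "rz": -0.25, "gripper": 1},
    {"tx": 0, "ty": 0, "tz": -0.0013, "rx": 0, "ry": 0, "rz": -0.25, "gripper": 1},
    {"tx": 0, "ty": 0, "tz": -0.0013, "rx": 0, "ry": 0, "rz": -0.25, "gripper": 1},
    {"tx": 0, "ty": 0, "tz": -0.0013, "rx": 0, "ry": 0, "rz": -0.25, "gripper": 1},
    {"tx": 0, "ty": 0, "tz": -0.0013, "rx": 0, "ry": 0, "rz": -0.25, "gripper": 1},
    {"tx": 0, "ty": 0, "tz": -0.0013, "rx": 0, "ry": 0, "rz": -0.25, "gripper": 1},
    {"tx": 0, "ty": 0, "tz": -0.0013, "rx": 0, "ry": 0, "rz": -0.25, "gripper": 1}
  ]
}}

```text
time_s: 4.62
ee_pos: [512.7, -146.0, 109.7]
ee_rot: [-180.0, 0.1, 25.8]
force: [-0.9, -1.8, -2.1]
gripper_width: 49.6
gripper_force: 40.0
```

```bash
python3 -c "
from h import *
s=env.state();print(s['ee_pos'],s['ee_rot'],s['force'],s['torque'],s['qpos'],s['gripper_width'])"
```

```text
[ 512.67146245 -146.002452    109.68245189] [-1.79974204e+02  6.80647488e-02  2.57904120e+01] [-0.92334748 -1.83884293 -2.13662978] [-0.47450368  0.1427008  -0.08518473] [-1.71151878e+01  1.97590666e+01  1.03868134e+02 -3.29322183e-02
  5.64402216e+01  4.71126369e+01] 49.55601577241655
```

{"op": "send_rows", "data": {
  "motion": [
    {"tx": 0, "ty": 0, "tz": -0.0013, "rx": 0, "ry": 0, "rz": -0.25, "gripper": 1},
    {"tx": 0, "ty": 0, "tz": -0.0013, "rx": 0, "ry": 0, "rz": -0.25, "gripper": 1},
    {"tx": 0, "ty": 0, "tz": -0.0013, "rx": 0, "ry": 0, "rz": -0.25, "gripper": 1},
    {"tx": 0, "ty": 0, "tz": -0.0013, "rx": 0, "ry": 0, "rz": -0.25, "gripper": 1},
    {"tx": 0, "ty": 0, "tz": -0.0013, "rx": 0, "ry": 0, "rz": -0.25, "gripper": 1},
    {"tx": 0, "ty": 0, "tz": -0.0013, "rx": 0, "ry": 0, "rz": -0.25, "gripper": 1},
    {"tx": 0, "ty": 0, "tz": -0.0013, "rx": 0, "ry": 0, "rz": -0.25, "gripper": 1},
    {"tx": 0, "ty": 0, "tz": -0.0013, "rx": 0, "ry": 0, "rz": -0.25, "gripper": 1},
    {"tx": 0, "ty": 0, "tz": -0.0013, "rx": 0, "ry": 0, "rz": -0.25, "gripper": 1},
    {"tx": 0, "ty": 0, "tz": -0.0013, "rx": 0, "ry": 0, "rz": -0.25, "gripper": 1}
  ]
}}

```text
time_s: 5.88
ee_pos: [513.7, -146.7, 116.5]
ee_rot: [179.9, 0.1, 100.8]
force: [1.8, -2.8, -2.6]
gripper_width: 49.3
gripper_force: 40.0
```

```bash
python3 -c "
from h import *
s=env.state();print(s['ee_pos'],s['ee_rot'],s['force'],s['torque'],s['qpos'],s['gripper_width'])
c=cam('scene');save(c,'s1'); cv2.imwrite('pics/s1z.png',cv2.resize(c['im'][150:330,120:360],None,fx=2.5,fy=2.5))"
```

```text
[ 513.71762412 -146.66026226  116.52974159] [1.79948950e+02 9.19947797e-02 1.00781380e+02] [ 1.84747869 -2.83543847 -2.56812069] [-0.69231531 -0.36904269 -0.19039913] [-1.71307769e+01  1.93681663e+01  1.03320086e+02 -6.82635643e-02
  5.72235905e+01 -2.78752871e+01] 49.29707584348998
```

View pics/s1z.png

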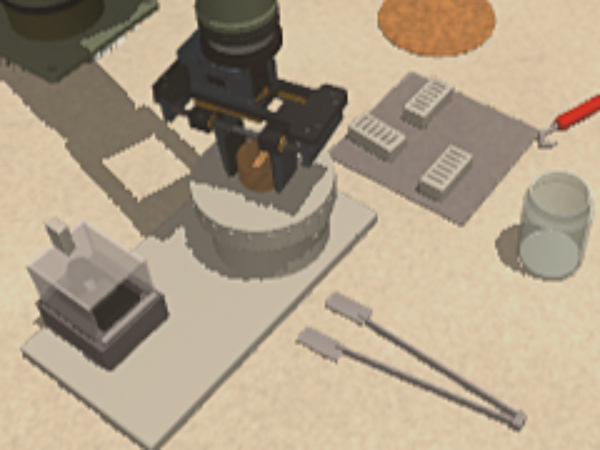

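The fingers hold the knob at about (255,170), the lid has risen level, and the cases are unmoved. I'll keep turning to 210° in total.

{"op": "send_rows", "data": {
  "motion": [
    {"tx": 0, "ty": 0, "tz": -0.0012, "rx": 0, "ry": 0, "rz": -0.25, "gripper": 1},
    {"tx": 0, "ty": 0, "tz": -0.0012, "rx": 0, "ry": 0, "rz": -0.25, "gripper": 1},
    {"tx": 0, "ty": 0, "tz": -0.0012, "rx": 0, "ry": 0, "rz": -0.25, "gripper": 1},
    {"tx": 0, "ty": 0, "tz": -0.0012, "rx": 0, "ry": 0, "rz": -0.25, "gripper": 1},
    {"tx": 0, "ty": 0, "tz": -0.0012, "rx": 0, "ry": 0, "rz": -0.25, "gripper": 1},
    {"tx": 0, "ty": 0, "tz": -0.0012, "rx": 0, "ry": 0, "rz": -0.25, "gripper": 1},
    {"tx": 0, "ty": 0, "tz": -0.0012, "rx": 0, "ry": 0, "rz": -0.25, "gripper": 1},
    {"tx": 0, "ty": 0, "tz": -0.0012, "rx": 0, "ry": 0, "rz": -0.25, "gripper": 1},
    {"tx": 0, "ty": 0, "tz": -0.0012, "rx": 0, "ry": 0, "rz": -0.25, "gripper": 1},
    {"tx": 0, "ty": 0, "tz": -0.0012, "rx": 0, "ry": 0, "rz": -0.25, "gripper": 1},
    {"tx": 0, "ty": 0, "tz": 0, "rx": 0, "ry": 0, "rz": 0, "gripper": 1}
  ]
}}

```text
time_s: 7.3
ee_pos: [514.5, -145.8, 122.8]
ee_rot: [180.0, 0.2, 175.4]
force: [4.1, 1.3, -1.4]
gripper_width: 49.4
gripper_force: 40.0
```

```bash
python3 -c "
from h import *
s=env.state();print(s['ee_pos'],s['ee_rot'],s['force'],s['torque'],s['qpos'],s['gripper_width'])"
```

```text
[ 514.52503977 -145.81933923  122.84315042] [1.79975834e+02 1.73883065e-01 1.75377236e+02] [ 4.11913096  1.26336423 -1.43195868] [ 0.26871213 -1.02562876  0.16349759] [-1.70935923e+01  1.90029007e+01  1.02828464e+02  7.20972613e-02
  5.80040939e+01 -1.02508979e+02] 49.3988284170206
```

{"op": "send_rows", "data": {
  "motion": [
    {"tx": 0, "ty": 0, "tz": -0.006, "rx": 0, "ry": 0, "rz": 0, "gripper": 1},
    {"tx": 0, "ty": 0, "tz": -0.006, "rx": 0, "ry": 0, "rz": 0, "gripper": 1}
  ]
}}

```text
time_s: 7.55
ee_pos: [513.7, -145.9, 128.4]
ee_rot: [-180.0, 0.0, 175.4]
force: [2.0, -0.9, -1.6]
gripper_width: 49.7
gripper_force: 40.0
```

The lid is free, since the wrist carries only its weight. I'll lift it and carry it to the mat.

{"op": "send_rows", "data": {
  "motion": [
    {"tx": 0, "ty": 0, "tz": -0.025, "rx": 0, "ry": 0, "rz": 0, "gripper": 1},
    {"tx": 0, "ty": 0, "tz": -0.04, "rx": 0, "ry": 0, "rz": 0, "gripper": 1},
    {"tx": 0, "ty": 0, "tz": -0.04, "rx": 0, "ry": 0, "rz": 0, "gripper": 1},
    {"tx": 0, "ty": 0, "tz": 0, "rx": 0, "ry": 0, "rz": 0, "gripper": 1}
  ],
  "grip_force": 50
}}

```text
time_s: 8.05
ee_pos: [513.3, -146.2, 182.9]
ee_rot: [-180.0, 0.1, 175.5]
force: [0.0, 0.2, -2.7]
gripper_width: 49.0
gripper_force: 50.0
```

Run:
```python
from h import *
from plan import plan
plan([447,304.5,180],175.4,11)
```

```text
t 0.0185 0.0807 0.0004  r -0.000 0.000 0.000
t 0.0185 0.0807 0.0004  r -0.000 0.000 0.000
t 0.0185 0.0807 0.0004  r -0.000 0.000 0.000
t 0.0185 0.0807 0.0005  r -0.000 0.000 0.000
t 0.0185 0.0807 0.0005  r -0.000 0.000 0.000
t 0.0185 0.0807 0.0005  r -0.000 0.000 0.000
t 0.0185 0.0807 0.0005  r -0.000 0.000 0.000
t 0.0185 0.0807 0.0005  r -0.000 0.000 0.000
t 0.0186 0.0807 0.0005  r -0.000 0.000 0.000
t 0.0186 0.0807 0.0005  r -0.000 0.000 0.000
t 0.0186 0.0807 0.0005  r -0.000 0.000 0.000
from [ 513.3 -146.2  182.9] [-1.800e+02  1.000e-01  1.755e+02] q [ -17.   16.   98.   -0.   66. -103.]
```

{"op": "send_rows", "data": {
  "motion": [
    {"tx": 0.0185, "ty": 0.081, "tz": 0, "rx": 0, "ry": 0, "rz": 0, "gripper": 1},
    {"tx": 0.0185, "ty": 0.081, "tz": 0, "rx": 0, "ry": 0, "rz": 0, "gripper": 1},
    {"tx": 0.0185, "ty": 0.081, "tz": 0, "rx": 0, "ry": 0, "rz": 0, "gripper": 1},
    {"tx": 0.0185, "ty": 0.081, "tz": 0, "rx": 0, "ry": 0, "rz": 0, "gripper": 1},
    {"tx": 0.0185, "ty": 0.081, "tz": 0, "rx": 0, "ry": 0, "rz": 0, "gripper": 1},
    {"tx": 0.0185, "ty": 0.081, "tz": 0, "rx": 0, "ry": 0, "rz": 0, "gripper": 1},
    {"tx": 0.0185, "ty": 0.081, "tz": 0, "rx": 0, "ry": 0, "rz": 0, "gripper": 1},
    {"tx": 0.0185, "ty": 0.081, "tz": 0, "rx": 0, "ry": 0, "rz": 0, "gripper": 1},
    {"tx": 0.0185, "ty": 0.081, "tz": 0, "rx": 0, "ry": 0, "rz": 0, "gripper": 1},
    {"tx": 0.0185, "ty": 0.081, "tz": 0, "rx": 0, "ry": 0, "rz": 0, "gripper": 1},
    {"tx": 0.0185, "ty": 0.081, "tz": 0, "rx": 0, "ry": 0, "rz": 0, "gripper": 1},
    {"tx": 0, "ty": 0, "tz": 0, "rx": 0, "ry": 0, "rz": 0, "gripper": 1}
  ]
}}

```text
time_s: 9.55
ee_pos: [445.1, 307.8, 180.0]
ee_rot: [-179.9, -0.1, 175.7]
force: [0.4, -0.7, -2.0]
gripper_width: 49.7
gripper_force: 50.0
```

Run:
```python
from h import *
import pickle
s=env.state();print(s['ee_pos'],s['ee_rot'],s['force'],s['gripper_width'])
t=cam("top");c=cam('scene');save(c,'s2')
pickle.dump((t,c),open("p2.pkl","wb"))
cv2.imwrite('pics/s2z.png',np.vstack([cv2.resize(t['im'][150:350,60:340],(560,400)),cv2.resize(c['im'][90:190,200:400],(400,200)) if 0 else cv2.copyMakeBorder(cv2.resize(c['im'][80:180,200:400],(400,200)),0,0,0,160,0)]))
```

```text
[445.10066928 307.77123613 180.03154774] [-1.79926675e+02 -1.19847175e-01  1.75697866e+02] [ 0.3543523  -0.67492957 -2.01770009] 49.703768239731694
```

View pics/s2z.png

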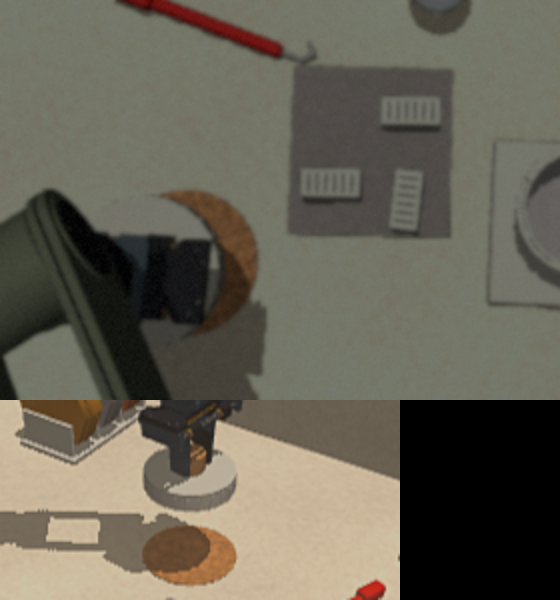

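The lid is held level above the mat, which appears at (190,555) in the lower panel. The cases haven't moved. Now lowering.

{"op": "send_rows", "data": {
  "motion": [
    {"tx": -0.002, "ty": -0.002, "tz": 0.065, "rx": 0, "ry": 0, "rz": 0, "gripper": 1},
    {"tx": -0.001, "ty": -0.002, "tz": 0.065, "rx": 0, "ry": 0, "rz": 0, "gripper": 1},
    {"tx": 0, "ty": -0.002, "tz": 0.065, "rx": 0, "ry": 0, "rz": 0, "gripper": 1},
    {"tx": 0, "ty": 0, "tz": 0.055, "rx": 0, "ry": 0, "rz": 0, "gripper": 1},
    {"tx": 0, "ty": 0, "tz": 0.012, "rx": 0, "ry": 0, "rz": 0, "gripper": 1},
    {"tx": 0, "ty": 0, "tz": 0, "rx": 0, "ry": 0, "rz": 0, "gripper": 1}
  ]
}}

```text
time_s: 10.4
ee_pos: [447.9, 302.3, 50.4]
ee_rot: [-180.0, -0.0, 175.5]
force: [-0.7, 0.9, -0.5]
gripper_width: 49.0
gripper_force: 50.0
```

{"op": "send_rows", "data": {
  "motion": [
    {"tx": 0, "ty": 0, "tz": 0.006, "rx": 0, "ry": 0, "rz": 0, "gripper": 1},
    {"tx": 0, "ty": 0, "tz": 0.006, "rx": 0, "ry": 0, "rz": 0, "gripper": 1},
    {"tx": 0, "ty": 0, "tz": 0.004, "rx": 0, "ry": 0, "rz": 0, "gripper": 1},
    {"tx": 0, "ty": 0, "tz": 0.002, "rx": 0, "ry": 0, "rz": 0, "gripper": 1},
    {"tx": 0, "ty": 0, "tz": 0, "rx": 0, "ry": 0, "rz": 0, "gripper": 1}
  ]
}}

```text
time_s: 11.02
ee_pos: [447.6, 303.0, 41.1]
ee_rot: [-180.0, -0.0, 175.5]
force: [0.2, 0.7, -1.3]
gripper_width: 49.6
gripper_force: 50.0
```

{"op": "send_rows", "data": {
  "motion": [
    {"tx": 0, "ty": 0, "tz": 0.002, "rx": 0, "ry": 0, "rz": 0, "gripper": 1},
    {"tx": 0, "ty": 0, "tz": 0.002, "rx": 0, "ry": 0, "rz": 0, "gripper": 1},
    {"tx": 0, "ty": 0, "tz": 0, "rx": 0, "ry": 0, "rz": 0, "gripper": 1}
  ]
}}

```text
time_s: 11.4
ee_pos: [447.8, 303.1, 40.2]
ee_rot: [180.0, 0.0, 175.5]
force: [-1.2, -1.3, 6.5]
gripper_width: 49.2
gripper_force: 50.0
```

Contact at 6.5 N. I'll release, rise and measure the cases.

{"op": "send_rows", "data": {
  "motion": [
    {"tx": 0, "ty": 0, "tz": -0.001, "rx": 0, "ry": 0, "rz": 0, "gripper": -1},
    {"tx": 0, "ty": 0, "tz": 0, "rx": 0, "ry": 0, "rz": 0, "gripper": -1},
    {"tx": 0, "ty": 0, "tz": 0, "rx": 0, "ry": 0, "rz": 0, "gripper": -1},
    {"tx": 0, "ty": 0, "tz": 0, "rx": 0, "ry": 0, "rz": 0, "gripper": -1},
    {"tx": 0, "ty": 0, "tz": -0.03, "rx": 0, "ry": 0, "rz": 0, "gripper": -1},
    {"tx": 0, "ty": 0, "tz": -0.08, "rx": 0, "ry": 0, "rz": 0, "gripper": -1},
    {"tx": 0, "ty": 0, "tz": -0.1, "rx": 0, "ry": 0, "rz": 0, "gripper": -1},
    {"tx": 0, "ty": 0, "tz": -0.1, "rx": 0, "ry": 0, "rz": 0, "gripper": -1},
    {"tx": 0, "ty": 0, "tz": 0, "rx": 0, "ry": 0, "rz": 0, "gripper": -1}
  ],
  "grip_force": 25
}}

```text
time_s: 12.52
ee_pos: [449.9, 304.5, 200.1]
ee_rot: [179.6, 0.5, 175.5]
force: [0.2, -0.1, -0.6]
gripper_width: 91.5
gripper_force: 0.0
```

```bash
cat > cases.py <<'E'
from h import *
np.set_printoptions(suppress=True,precision=1)
def cases(c,box):
    # white bodies on the dark board; each as a rotated rectangle
    x0,y0,x1,y1=box; g=cv2.cvtColor(c["im"],cv2.COLOR_BGR2GRAY)[y0:y1,x0:x1]
    th,_=cv2.threshold(g,0,255,cv2.THRESH_OTSU)
    m=cv2.morphologyEx((g>th).astype(np.uint8)*255,cv2.MORPH_CLOSE,np.ones((5,5)))
    out=[]
    for k in cv2.findContours(m,0,2)[0]:
        r=cv2.minAreaRect(k)
        if min(r[1])<9 or max(r[1])<20: continue
        b=cv2.boxPoints(r)+(x0,y0); P=np.array([onz(c,*q,28) for q in b]); e=[P[1]-P[0],P[2]-P[1]]
        L=sorted(np.linalg.norm(v) for v in e); l=max(e,key=np.linalg.norm)
        out.append((np.add(r[0],(x0,y0)),P.mean(0),np.degrees(np.arctan2(l[1],l[0]))%180,L))
    return out
if __name__=="__main__":
    t=cam("top"); s=cam("scene")
    for o in cases(t,(209,187,284,266)): print(*o,"in scene",proj(s,o[1]))
    import pickle; pickle.dump((t,s),open("p3.pkl","wb")); save(s,"s3")
    print(env.state()["ee_pos"])
    m=cv2.inRange(cv2.cvtColor(s["im"],cv2.COLOR_BGR2HSV),(5,90,50),(20,255,255))
    cv2.imwrite("pics/s3z.png",cv2.resize(s["im"][120:270,190:360],None,fx=3.5,fy=3.5))
E
python3 cases.py
```

```text
[262.3 250. ] [521.4  47.7  28. ] 174.19579482374553 [np.float64(32.6244153906133), np.float64(72.17878215984207)] in scene [269.7 201. ]
[224.  240.5] [542.  136.3  28. ] 90.83326251987694 [np.float64(29.945221822855217), np.float64(69.15882675728291)] in scene [290.8 187.4]
[265.  204.5] [626.9  43.3  28. ] 90.85326739633517 [np.float64(30.396761182412494), np.float64(69.72095568031094)] in scene [297.8 215.8]
[447.6 302.9 195.4]
```

View pics/s3z.png

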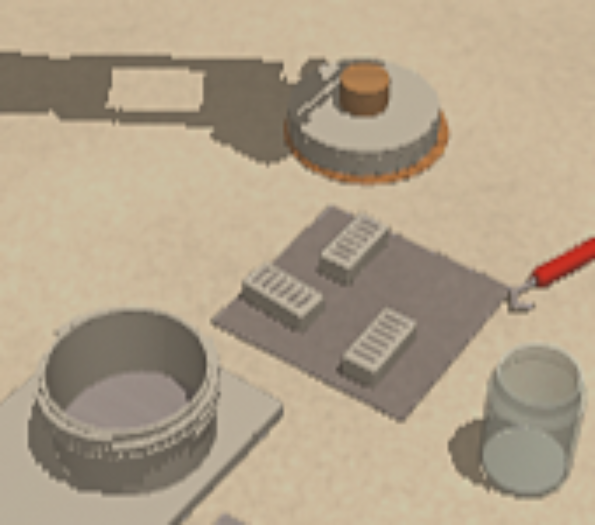

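The lid lies flat on the mat, with the knob at (365,88) in the crop. The pot is open, and three cases lie on the board at the predicted pixels, to within about 3 px. I'll go above case A for a close look.

```bash
python3 plan.py 560 60 150 174 7 | tail -4;python3 - <<'E'
from h import *
import pickle
t,s=pickle.load(open("p3.pkl","rb"));print(onz(s,340,253,0), onz(t,279,140,110))
E
```

```text
t -0.0384 -0.0661 0.0130  r 0.000 0.000 0.007
t -0.0387 -0.0660 0.0130  r 0.000 0.000 0.007
t -0.0389 -0.0658 0.0130  r 0.000 0.000 0.007
from [447.6 302.9 195.4] [1.800e+02 1.000e-01 1.755e+02] q [ 33.  16.  96.  -0.  68. -53.]
[788.45938649  11.2976824    0.        ] [760.08991246  13.4697629  110.        ]
```

{"op": "send_rows", "data": {
  "motion": [
    {"tx": -0.038, "ty": -0.066, "tz": 0.013, "rx": 0, "ry": 0, "rz": 0.007, "gripper": -0.3},
    {"tx": -0.038, "ty": -0.066, "tz": 0.013, "rx": 0, "ry": 0, "rz": 0.007, "gripper": -0.3},
    {"tx": -0.038, "ty": -0.066, "tz": 0.013, "rx": 0, "ry": 0, "rz": 0.007, "gripper": -0.3},
    {"tx": -0.038, "ty": -0.066, "tz": 0.013, "rx": 0, "ry": 0, "rz": 0.007, "gripper": -0.3},
    {"tx": -0.038, "ty": -0.066, "tz": 0.013, "rx": 0, "ry": 0, "rz": 0.007, "gripper": -0.3},
    {"tx": -0.038, "ty": -0.066, "tz": 0.013, "rx": 0, "ry": 0, "rz": 0.007, "gripper": -0.3},
    {"tx": -0.038, "ty": -0.066, "tz": 0.013, "rx": 0, "ry": 0, "rz": 0.007, "gripper": -0.3},
    {"tx": 0, "ty": 0, "tz": 0, "rx": 0, "ry": 0, "rz": 0, "gripper": -0.3},
    {"tx": 0, "ty": 0, "tz": 0, "rx": 0, "ry": 0, "rz": 0, "gripper": -0.3}
  ]
}}

```text
time_s: 13.75
ee_pos: [558.7, 61.3, 148.0]
ee_rot: [-180.0, -0.2, 174.0]
force: [-0.5, 1.5, -0.1]
gripper_width: 59.4
gripper_force: 0.0
```

Run:
```python
from cases import *
import pickle
t,s=pickle.load(open("p3.pkl","rb"))
w=cam("wrist"); save(w,"w4"); pickle.dump(w,open("w4.pkl","wb"))
print(env.state()["ee_pos"],env.state()["gripper_width"])
for P in ((521.4,47.7,28),(542,136.3,28),(626.9,43.3,28)): print(proj(w,P))
```

```text
[558.8  61.8 148.5] 59.0521247753379
[265.3 162.9]
[361.  174.8]
[273.5 264.6]
```

View pics/w4.png

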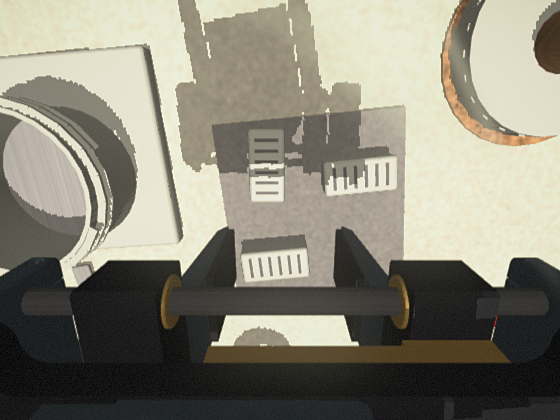

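The wrist view shows case A at (267,165), case B at (360,174) and case C at (275,264), all within 2 px of predictions. I'll check heights by triangulating and plan the grasp.

```bash
python3 - <<'E'
from cases import *
import pickle
t,s=pickle.load(open("p3.pkl","rb")); w=pickle.load(open("w4.pkl","rb"))
for a,b in (((262.3,250),(267,165)),((224,240.5),(360,174)),((265,204.5),(275,264))): print(*two(t,a,w,b), onz(w,*b,28))
E
python3 plan.py 520 48.5 50 174 4; python3 plan.py 520 48.5 8 174 6 |tail -2
```

```text
[521.9  48.5  34.2] 2.301915452306562 [523.6  49.   28. ]
[542.3 136.8  22.2] 0.24066859393001838 [541.1 135.4  28. ]
[627.3  44.   25.7] 1.4928778654458879 [626.4  45.   28. ]
t 0.0185 -0.0086 0.0493  r -0.000 -0.001 0.001
t 0.0185 -0.0086 0.0493  r -0.000 -0.001 0.001
t 0.0185 -0.0086 0.0492  r -0.000 -0.001 0.001
t 0.0186 -0.0086 0.0492  r -0.000 -0.001 0.001
from [558.8  61.8 148.5] [-1.800e+02 -1.000e-01  1.741e+02] q [  5.  20.  97.   0.  63. -79.]
t 0.0124 -0.0057 0.0468  r -0.000 -0.001 0.001
from [558.8  61.8 148.5] [-1.800e+02 -1.000e-01  1.741e+02] q [  5.  20.  97.   0.  63. -79.]
```

{"op": "send_rows", "data": {
  "motion": [
    {"tx": 0.0175, "ty": -0.0085, "tz": 0.049, "rx": 0, "ry": 0, "rz": 0, "gripper": -0.3},
    {"tx": 0.0175, "ty": -0.0085, "tz": 0.049, "rx": 0, "ry": 0, "rz": 0, "gripper": -0.3},
    {"tx": 0.0175, "ty": -0.0085, "tz": 0.049, "rx": 0, "ry": 0, "rz": 0, "gripper": -0.3},
    {"tx": 0.0175, "ty": -0.0085, "tz": 0.049, "rx": 0, "ry": 0, "rz": 0, "gripper": -0.3},
    {"tx": 0, "ty": 0, "tz": 0.04, "rx": 0, "ry": 0, "rz": 0, "gripper": -0.3},
    {"tx": 0, "ty": 0, "tz": 0.04, "rx": 0, "ry": 0, "rz": 0, "gripper": -0.3},
    {"tx": 0, "ty": 0, "tz": 0, "rx": 0, "ry": 0, "rz": 0, "gripper": -0.3},
    {"tx": 0, "ty": 0, "tz": 0, "rx": 0, "ry": 0, "rz": 0, "gripper": 1},
    {"tx": 0, "ty": 0, "tz": 0, "rx": 0, "ry": 0, "rz": 0, "gripper": 1},
    {"tx": 0, "ty": 0, "tz": 0, "rx": 0, "ry": 0, "rz": 0, "gripper": 1},
    {"tx": 0, "ty": 0, "tz": 0, "rx": 0, "ry": 0, "rz": 0, "gripper": 1}
  ]
}}

```text
time_s: 15.18
ee_pos: [523.6, 47.9, 11.9]
ee_rot: [180.0, 0.1, 174.1]
force: [-1.0, 1.0, 4.2]
gripper_width: 34.1
gripper_force: 25.0
```

Run:
```python
from plan import *
plan([513.5,-146+14,190],174,6)
```

```text
t -0.0030 -0.0600 -0.0594  r 0.000 0.000 0.000
t -0.0029 -0.0600 -0.0594  r 0.000 0.000 0.000
t -0.0029 -0.0600 -0.0594  r 0.000 0.000 0.000
t -0.0029 -0.0600 -0.0594  r 0.000 0.000 0.000
t -0.0029 -0.0600 -0.0594  r 0.000 0.000 0.000
t -0.0029 -0.0600 -0.0594  r 0.000 0.000 0.000
from [523.6  47.9  11.9] [1.800e+02 1.000e-01 1.741e+02] q [  4.  26. 111.   0.  43. -80.]
```

{"op": "send_rows", "data": {
  "motion": [
    {"tx": 0, "ty": 0, "tz": -0.06, "rx": 0, "ry": 0, "rz": 0, "gripper": 1},
    {"tx": 0, "ty": 0, "tz": -0.1, "rx": 0, "ry": 0, "rz": 0, "gripper": 1},
    {"tx": 0, "ty": 0, "tz": -0.12, "rx": 0, "ry": 0, "rz": 0, "gripper": 1},
    {"tx": -0.0035, "ty": -0.09, "tz": 0, "rx": 0, "ry": 0, "rz": 0, "gripper": 1},
    {"tx": -0.0035, "ty": -0.09, "tz": 0, "rx": 0, "ry": 0, "rz": 0, "gripper": 1},
    {"tx": -0.0035, "ty": -0.09, "tz": 0, "rx": 0, "ry": 0, "rz": 0, "gripper": 1},
    {"tx": -0.0035, "ty": -0.09, "tz": 0, "rx": 0, "ry": 0, "rz": 0, "gripper": 1},
    {"tx": 0, "ty": 0, "tz": 0, "rx": 0, "ry": 0, "rz": 0, "gripper": 1},
    {"tx": 0, "ty": 0, "tz": 0, "rx": 0, "ry": 0, "rz": 0, "gripper": 1}
  ]
}}

```text
time_s: 16.3
ee_pos: [511.1, -131.7, 150.9]
ee_rot: [180.0, -0.0, 174.0]
force: [-0.0, -0.5, -0.7]
gripper_width: 33.9
gripper_force: 25.0
```

Run:
```python
from plan import *
plan([513.5,-146+14,150],174,1); plan([513.5,-132,40],174,4)
```

```text
t -0.0048 -0.0002 0.0019  r 0.001 -0.001 0.001
from [ 511.1 -131.7  150.9] [180.  -0. 174.] q [ -16.   17.  101.    0.   62. -100.]
t -0.0012 -0.0001 0.0555  r 0.000 -0.000 0.000
t -0.0012 -0.0001 0.0555  r 0.000 -0.000 0.000
t -0.0012 -0.0001 0.0555  r 0.000 -0.000 0.000
t -0.0012 -0.0001 0.0555  r 0.000 -0.000 0.000
from [ 511.1 -131.7  150.9] [180.  -0. 174.] q [ -16.   17.  101.    0.   62. -100.]
```

{"op": "send_rows", "data": {
  "motion": [
    {"tx": -0.005, "ty": 0, "tz": 0.05, "rx": 0, "ry": 0, "rz": 0, "gripper": 1},
    {"tx": 0, "ty": 0, "tz": 0.06, "rx": 0, "ry": 0, "rz": 0, "gripper": 1},
    {"tx": 0, "ty": 0, "tz": 0.06, "rx": 0, "ry": 0, "rz": 0, "gripper": 1},
    {"tx": 0, "ty": 0, "tz": 0.05, "rx": 0, "ry": 0, "rz": 0, "gripper": 1},
    {"tx": 0, "ty": 0, "tz": 0, "rx": 0, "ry": 0, "rz": 0, "gripper": 1},
    {"tx": 0, "ty": 0, "tz": 0, "rx": 0, "ry": 0, "rz": 0, "gripper": -0.1},
    {"tx": 0, "ty": 0, "tz": 0, "rx": 0, "ry": 0, "rz": 0, "gripper": -0.1},
    {"tx": 0, "ty": 0, "tz": 0, "rx": 0, "ry": 0, "rz": 0, "gripper": -0.1},
    {"tx": 0, "ty": 0, "tz": -0.11, "rx": 0, "ry": 0, "rz": 0, "gripper": -0.1},
    {"tx": 0, "ty": 0, "tz": -0.12, "rx": 0, "ry": 0, "rz": 0, "gripper": -0.1},
    {"tx": 0, "ty": 0, "tz": 0, "rx": 0, "ry": 0, "rz": 0, "gripper": -0.1}
  ]
}}

```text
time_s: 17.68
ee_pos: [517.2, -133.2, 161.6]
ee_rot: [-179.9, 0.7, 174.1]
force: [-1.1, 0.8, -0.4]
gripper_width: 50.2
gripper_force: 0.0
```

Run:
```python
from plan import *
from cases import cases
t=cam("top"); save(t,"t5")
for o in cases(t,(209,187,284,266)): print(*o)
plan([540,136,120],92,10)
```

```text
[224.  240.5] [542.  136.3  28. ] 90.83326251987694 [np.float64(29.945221822855217), np.float64(69.15882675728291)]
[265.  204.5] [626.9  43.3  28. ] 90.85326739633517 [np.float64(30.396761182412494), np.float64(69.72095568031094)]
t 0.0007 0.0540 0.0077  r 0.001 0.001 0.274
t 0.0084 0.0533 0.0077  r 0.001 0.001 0.274
t 0.0159 0.0516 0.0077  r 0.001 0.001 0.274
t 0.0231 0.0488 0.0077  r 0.001 0.001 0.274
t 0.0298 0.0450 0.0077  r 0.001 0.001 0.274
t 0.0359 0.0403 0.0077  r 0.001 0.001 0.274
t 0.0413 0.0347 0.0077  r 0.001 0.001 0.274
t 0.0458 0.0285 0.0077  r 0.001 0.001 0.274
t 0.0494 0.0217 0.0077  r 0.001 0.001 0.274
t 0.0520 0.0144 0.0077  r 0.001 0.001 0.274
from [ 515.2 -132.6  158.8] [-179.9    0.3  174.1] q [ -16.   17.  100.   -0.   63. -100.]
```

{"op": "send_rows", "data": {
  "motion": [
    {"tx": 0.0005, "ty": 0.054, "tz": 0.008, "rx": 0, "ry": 0, "rz": 0.274, "gripper": -0.3},
    {"tx": 0.0085, "ty": 0.0535, "tz": 0.008, "rx": 0, "ry": 0, "rz": 0.274, "gripper": -0.3},
    {"tx": 0.016, "ty": 0.0515, "tz": 0.008, "rx": 0, "ry": 0, "rz": 0.274, "gripper": -0.3},
    {"tx": 0.023, "ty": 0.049, "tz": 0.008, "rx": 0, "ry": 0, "rz": 0.274, "gripper": -0.3},
    {"tx": 0.03, "ty": 0.045, "tz": 0.008, "rx": 0, "ry": 0, "rz": 0.274, "gripper": -0.3},
    {"tx": 0.036, "ty": 0.04, "tz": 0.008, "rx": 0, "ry": 0, "rz": 0.274, "gripper": -0.3},
    {"tx": 0.0415, "ty": 0.0345, "tz": 0.008, "rx": 0, "ry": 0, "rz": 0.274, "gripper": -0.3},
    {"tx": 0.046, "ty": 0.0285, "tz": 0.008, "rx": 0, "ry": 0, "rz": 0.274, "gripper": -0.3},
    {"tx": 0.0495, "ty": 0.0215, "tz": 0.008, "rx": 0, "ry": 0, "rz": 0.274, "gripper": -0.3},
    {"tx": 0.052, "ty": 0.0145, "tz": 0.008, "rx": 0, "ry": 0, "rz": 0.274, "gripper": -0.3},
    {"tx": 0, "ty": 0, "tz": 0, "rx": 0, "ry": 0, "rz": 0, "gripper": -0.3},
    {"tx": 0, "ty": 0, "tz": 0, "rx": 0, "ry": 0, "rz": 0, "gripper": -0.3}
  ]
}}

```text
time_s: 19.23
ee_pos: [537.7, 136.0, 115.2]
ee_rot: [-179.9, 0.1, 92.0]
force: [-0.6, -0.2, 0.1]
gripper_width: 59.3
gripper_force: 0.0
```

```bash
python3 plan.py 541.5 136 11 91 5
```

```text
t -0.0000 0.0016 0.0417  r -0.001 0.000 0.006
t -0.0000 0.0016 0.0417  r -0.001 0.000 0.006
t -0.0000 0.0016 0.0417  r -0.001 0.000 0.006
t -0.0000 0.0015 0.0417  r -0.001 0.000 0.006
t -0.0000 0.0015 0.0417  r -0.001 0.000 0.006
from [537.7 136.  115.2] [-1.799e+02  1.000e-01  9.200e+01] q [ 13.  21. 101.  -0.  58.  11.]
```

{"op": "send_rows", "data": {
  "motion": [
    {"tx": 0, "ty": 0.002, "tz": 0.055, "rx": 0, "ry": 0, "rz": 0.006, "gripper": -0.3},
    {"tx": 0, "ty": 0.002, "tz": 0.055, "rx": 0, "ry": 0, "rz": 0.006, "gripper": -0.3},
    {"tx": 0, "ty": 0.002, "tz": 0.04, "rx": 0, "ry": 0, "rz": 0.006, "gripper": -0.3},
    {"tx": 0, "ty": 0.001, "tz": 0.035, "rx": 0, "ry": 0, "rz": 0.006, "gripper": -0.3},
    {"tx": 0, "ty": 0, "tz": 0.022, "rx": 0, "ry": 0, "rz": 0, "gripper": -0.3},
    {"tx": 0, "ty": 0, "tz": 0, "rx": 0, "ry": 0, "rz": 0, "gripper": -0.3},
    {"tx": 0, "ty": 0, "tz": 0, "rx": 0, "ry": 0, "rz": 0, "gripper": 1},
    {"tx": 0, "ty": 0, "tz": 0, "rx": 0, "ry": 0, "rz": 0, "gripper": 1},
    {"tx": 0, "ty": 0, "tz": 0, "rx": 0, "ry": 0, "rz": 0, "gripper": 1},
    {"tx": 0, "ty": 0, "tz": 0, "rx": 0, "ry": 0, "rz": 0, "gripper": 1},
    {"tx": 0, "ty": 0, "tz": -0.06, "rx": 0, "ry": 0, "rz": 0, "gripper": 1},
    {"tx": 0, "ty": 0, "tz": -0.1, "rx": 0, "ry": 0, "rz": 0, "gripper": 1}
  ]
}}

```text
time_s: 20.72
ee_pos: [540.3, 136.5, 91.7]
ee_rot: [-179.7, 0.1, 91.2]
force: [-0.1, 0.7, -0.8]
gripper_width: 33.9
gripper_force: 25.0
```

```bash
python3 plan.py 513.5 -165 155 174 10
```

```text
t -0.0602 -0.0066 -0.0125  r -0.001 -0.001 -0.276
t -0.0586 -0.0152 -0.0125  r -0.001 -0.001 -0.276
t -0.0558 -0.0235 -0.0125  r -0.001 -0.001 -0.276
t -0.0518 -0.0313 -0.0125  r -0.001 -0.001 -0.276
t -0.0468 -0.0384 -0.0125  r -0.001 -0.001 -0.276
t -0.0408 -0.0448 -0.0125  r -0.001 -0.001 -0.276
t -0.0339 -0.0502 -0.0126  r -0.001 -0.001 -0.276
t -0.0263 -0.0545 -0.0126  r -0.001 -0.001 -0.276
t -0.0182 -0.0578 -0.0126  r -0.001 -0.001 -0.276
t -0.0097 -0.0598 -0.0126  r -0.001 -0.001 -0.276
from [540.3 136.5  91.7] [-1.797e+02  1.000e-01  9.120e+01] q [ 13.  23. 102.  -0.  56.  12.]
```

{"op": "send_rows", "data": {
  "motion": [
    {"tx": -0.06, "ty": -0.0065, "tz": -0.025, "rx": 0, "ry": 0, "rz": -0.276, "gripper": 1},
    {"tx": -0.0585, "ty": -0.015, "tz": -0.025, "rx": 0, "ry": 0, "rz": -0.276, "gripper": 1},
    {"tx": -0.056, "ty": -0.0235, "tz": -0.025, "rx": 0, "ry": 0, "rz": -0.276, "gripper": 1},
    {"tx": -0.052, "ty": -0.0315, "tz": -0.025, "rx": 0, "ry": 0, "rz": -0.276, "gripper": 1},
    {"tx": -0.047, "ty": -0.0385, "tz": -0.025, "rx": 0, "ry": 0, "rz": -0.276, "gripper": 1},
    {"tx": -0.041, "ty": -0.045, "tz": 0, "rx": 0, "ry": 0, "rz": -0.276, "gripper": 1},
    {"tx": -0.034, "ty": -0.05, "tz": 0, "rx": 0, "ry": 0, "rz": -0.276, "gripper": 1},
    {"tx": -0.0265, "ty": -0.0545, "tz": 0, "rx": 0, "ry": 0, "rz": -0.276, "gripper": 1},
    {"tx": -0.018, "ty": -0.058, "tz": 0, "rx": 0, "ry": 0, "rz": -0.276, "gripper": 1},
    {"tx": -0.01, "ty": -0.06, "tz": 0, "rx": 0, "ry": 0, "rz": -0.276, "gripper": 1},
    {"tx": 0, "ty": 0, "tz": 0, "rx": 0, "ry": 0, "rz": 0, "gripper": 1},
    {"tx": 0, "ty": 0, "tz": 0, "rx": 0, "ry": 0, "rz": 0, "gripper": 1}
  ]
}}

```text
time_s: 22.22
ee_pos: [514.9, -164.7, 154.9]
ee_rot: [180.0, -0.0, 173.9]
force: [0.0, -0.8, -0.7]
gripper_width: 33.5
gripper_force: 25.0
```

```bash
python3 plan.py 513.5 -164 62 174 4;python3 - <<'E'
from h import *
w=cam("wrist");save(w,"w6")
E
```

```text
t 0.0007 0.0002 0.0465  r 0.000 -0.000 -0.001
t 0.0007 0.0002 0.0465  r 0.000 -0.000 -0.001
t 0.0007 0.0002 0.0465  r 0.000 -0.000 -0.001
t 0.0007 0.0002 0.0465  r 0.000 -0.000 -0.001
from [ 514.9 -164.7  154.9] [180.   -0.  173.9] q [ -19.   18.   99.    0.   63. -103.]
```

View pics/w6.png

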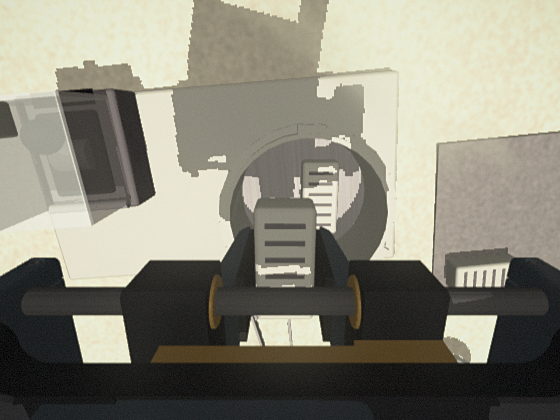

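Case A lies flat in the pot at (320,190), and held case B is at (285,245) above the free side. Lowering and releasing.

{"op": "send_rows", "data": {
  "motion": [
    {"tx": 0.002, "ty": 0.001, "tz": 0.05, "rx": 0, "ry": 0, "rz": 0, "gripper": 1},
    {"tx": 0, "ty": 0.001, "tz": 0.05, "rx": 0, "ry": 0, "rz": 0, "gripper": 1},
    {"tx": 0, "ty": 0, "tz": 0.05, "rx": 0, "ry": 0, "rz": 0, "gripper": 1},
    {"tx": 0, "ty": 0, "tz": 0.04, "rx": 0, "ry": 0, "rz": 0, "gripper": 1},
    {"tx": 0, "ty": 0, "tz": 0, "rx": 0, "ry": 0, "rz": 0, "gripper": 1},
    {"tx": 0, "ty": 0, "tz": 0, "rx": 0, "ry": 0, "rz": 0, "gripper": 0.1},
    {"tx": 0, "ty": 0, "tz": 0, "rx": 0, "ry": 0, "rz": 0, "gripper": 0.1},
    {"tx": 0, "ty": 0, "tz": 0, "rx": 0, "ry": 0, "rz": 0, "gripper": 0.1},
    {"tx": 0, "ty": 0, "tz": -0.09, "rx": 0, "ry": 0, "rz": 0, "gripper": 0.1},
    {"tx": 0, "ty": 0, "tz": -0.1, "rx": 0, "ry": 0, "rz": 0, "gripper": 0.1},
    {"tx": 0, "ty": 0, "tz": 0, "rx": 0, "ry": 0, "rz": 0, "gripper": 0.1}
  ]
}}

```text
time_s: 23.65
ee_pos: [517.1, -165.1, 159.7]
ee_rot: [-179.9, 0.6, 173.9]
force: [-0.4, 0.2, -0.2]
gripper_width: 41.3
gripper_force: 0.0
```

Run:
```python
from plan import *
from cases import cases
t=cam("top"); save(t,"t7")
for o in cases(t,(209,187,284,266)): print(*o)
plan([626.5,44,120],91,9)
```

```text
[265.  204.5] [626.9  43.3  28. ] 90.85326739633517 [np.float64(30.396761182412494), np.float64(69.72095568031094)]
t -0.0196 0.0487 0.0083  r 0.001 0.001 0.307
t -0.0116 0.0512 0.0083  r 0.001 0.001 0.307
t -0.0032 0.0524 0.0083  r 0.001 0.001 0.307
t 0.0052 0.0523 0.0083  r 0.001 0.001 0.307
t 0.0135 0.0507 0.0083  r 0.001 0.001 0.307
t 0.0214 0.0479 0.0082  r 0.001 0.001 0.307
t 0.0288 0.0439 0.0082  r 0.001 0.001 0.307
t 0.0355 0.0387 0.0083  r 0.001 0.001 0.307
t 0.0412 0.0325 0.0083  r 0.001 0.001 0.307
from [ 515.4 -164.5  157.2] [-179.9    0.3  173.9] q [ -19.   18.   99.   -0.   63. -103.]
```

{"op": "send_rows", "data": {
  "motion": [
    {"tx": -0.0195, "ty": 0.0485, "tz": 0.008, "rx": 0, "ry": 0, "rz": 0.307, "gripper": -0.3},
    {"tx": -0.0115, "ty": 0.051, "tz": 0.008, "rx": 0, "ry": 0, "rz": 0.307, "gripper": -0.3},
    {"tx": -0.003, "ty": 0.0525, "tz": 0.008, "rx": 0, "ry": 0, "rz": 0.307, "gripper": -0.3},
    {"tx": 0.005, "ty": 0.0525, "tz": 0.008, "rx": 0, "ry": 0, "rz": 0.307, "gripper": -0.3},
    {"tx": 0.0135, "ty": 0.0505, "tz": 0.008, "rx": 0, "ry": 0, "rz": 0.307, "gripper": -0.3},
    {"tx": 0.0215, "ty": 0.048, "tz": 0.008, "rx": 0, "ry": 0, "rz": 0.307, "gripper": -0.3},
    {"tx": 0.029, "ty": 0.044, "tz": 0.008, "rx": 0, "ry": 0, "rz": 0.307, "gripper": -0.3},
    {"tx": 0.0355, "ty": 0.0385, "tz": 0.008, "rx": 0, "ry": 0, "rz": 0.307, "gripper": -0.3},
    {"tx": 0.041, "ty": 0.0325, "tz": 0.008, "rx": 0, "ry": 0, "rz": 0.307, "gripper": -0.3},
    {"tx": 0, "ty": 0, "tz": 0, "rx": 0, "ry": 0, "rz": 0, "gripper": -0.3},
    {"tx": 0, "ty": 0, "tz": 0, "rx": 0, "ry": 0, "rz": 0, "gripper": -0.3}
  ]
}}

```text
time_s: 25.08
ee_pos: [624.0, 43.8, 118.1]
ee_rot: [-179.9, 0.0, 91.2]
force: [0.1, -0.9, -0.2]
gripper_width: 59.8
gripper_force: 0.0
```

```bash
python3 plan.py 627 44 11 91 5
```

```text
t 0.0001 0.0013 0.0428  r -0.001 0.000 0.001
t 0.0001 0.0013 0.0429  r -0.001 0.000 0.001
t 0.0001 0.0013 0.0429  r -0.001 0.000 0.001
t 0.0001 0.0012 0.0429  r -0.001 0.000 0.001
t 0.0001 0.0012 0.0429  r -0.001 0.000 0.001
from [624.   43.8 118.1] [-179.9    0.    91.2] q [ 3. 27. 91. -0. 63.  2.]
```

{"op": "send_rows", "data": {
  "motion": [
    {"tx": 0, "ty": 0.002, "tz": 0.055, "rx": 0, "ry": 0, "rz": 0, "gripper": -0.3},
    {"tx": 0, "ty": 0.002, "tz": 0.055, "rx": 0, "ry": 0, "rz": 0, "gripper": -0.3},
    {"tx": 0, "ty": 0.001, "tz": 0.045, "rx": 0, "ry": 0, "rz": 0, "gripper": -0.3},
    {"tx": 0, "ty": 0.001, "tz": 0.037, "rx": 0, "ry": 0, "rz": 0, "gripper": -0.3},
    {"tx": 0, "ty": 0, "tz": 0.021, "rx": 0, "ry": 0, "rz": 0, "gripper": -0.3},
    {"tx": 0, "ty": 0, "tz": 0, "rx": 0, "ry": 0, "rz": 0, "gripper": -0.3},
    {"tx": 0, "ty": 0, "tz": 0, "rx": 0, "ry": 0, "rz": 0, "gripper": 1},
    {"tx": 0, "ty": 0, "tz": 0, "rx": 0, "ry": 0, "rz": 0, "gripper": 1},
    {"tx": 0, "ty": 0, "tz": 0, "rx": 0, "ry": 0, "rz": 0, "gripper": 1},
    {"tx": 0, "ty": 0, "tz": 0, "rx": 0, "ry": 0, "rz": 0, "gripper": 1},
    {"tx": 0, "ty": 0, "tz": -0.06, "rx": 0, "ry": 0, "rz": 0, "gripper": 1},
    {"tx": 0, "ty": 0, "tz": -0.1, "rx": 0, "ry": 0, "rz": 0, "gripper": 1}
  ]
}}

```text
time_s: 26.58
ee_pos: [626.3, 44.3, 91.4]
ee_rot: [-179.7, 0.0, 91.1]
force: [1.0, 0.4, -0.5]
gripper_width: 33.9
gripper_force: 24.9
```

```bash
python3 plan.py 513.5 -146 155 91 6
```

```text
t -0.0627 -0.0389 -0.0210  r -0.002 0.000 0.000
t -0.0628 -0.0389 -0.0210  r -0.002 0.000 0.000
t -0.0628 -0.0388 -0.0211  r -0.002 0.000 0.000
t -0.0628 -0.0388 -0.0211  r -0.002 0.000 0.000
t -0.0628 -0.0388 -0.0211  r -0.002 0.000 0.000
t -0.0628 -0.0387 -0.0212  r -0.002 0.000 0.000
from [626.3  44.3  91.4] [-179.7    0.    91.1] q [ 3. 29. 92. -0. 60.  2.]
```

{"op": "send_rows", "data": {
  "motion": [
    {"tx": -0.063, "ty": -0.039, "tz": -0.045, "rx": 0, "ry": 0, "rz": 0, "gripper": 1},
    {"tx": -0.063, "ty": -0.039, "tz": -0.045, "rx": 0, "ry": 0, "rz": 0, "gripper": 1},
    {"tx": -0.063, "ty": -0.039, "tz": -0.03, "rx": 0, "ry": 0, "rz": 0, "gripper": 1},
    {"tx": -0.063, "ty": -0.039, "tz": 0, "rx": 0, "ry": 0, "rz": 0, "gripper": 1},
    {"tx": -0.063, "ty": -0.039, "tz": 0, "rx": 0, "ry": 0, "rz": 0, "gripper": 1},
    {"tx": -0.063, "ty": -0.039, "tz": 0, "rx": 0, "ry": 0, "rz": 0, "gripper": 1},
    {"tx": 0, "ty": 0, "tz": 0, "rx": 0, "ry": 0, "rz": 0, "gripper": 1},
    {"tx": 0, "ty": 0, "tz": 0, "rx": 0, "ry": 0, "rz": 0, "gripper": 1}
  ]
}}

```text
time_s: 27.58
ee_pos: [514.8, -146.4, 152.7]
ee_rot: [180.0, -0.0, 91.0]
force: [0.3, -0.5, -0.2]
gripper_width: 34.1
gripper_force: 24.9
```

```bash
python3 plan.py 513.5 -146 72 91 4;python3 - <<'E'
from h import *
w=cam("scene");save(w,"s8"); w=cam("wrist");save(w,"w8")
E
```

```text
t 0.0002 -0.0006 0.0403  r 0.000 -0.000 0.000
t 0.0002 -0.0006 0.0403  r 0.000 -0.000 0.000
t 0.0002 -0.0006 0.0403  r 0.000 -0.000 0.000
t 0.0002 -0.0006 0.0403  r 0.000 -0.000 0.000
from [ 514.8 -146.4  152.7] [180.  -0.  91.] q [-17.  17. 100.   0.  62. -18.]
```

View pics/w8.png

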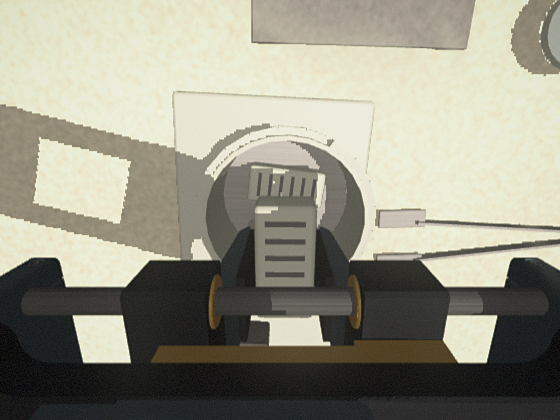

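Case C is held crosswise over the pot, case A is visible at (285,183), and the board is empty. Lowering and releasing on top.

{"op": "send_rows", "data": {
  "motion": [
    {"tx": 0, "ty": 0, "tz": 0.05, "rx": 0, "ry": 0, "rz": 0, "gripper": 1},
    {"tx": 0, "ty": 0, "tz": 0.05, "rx": 0, "ry": 0, "rz": 0, "gripper": 1},
    {"tx": 0, "ty": 0, "tz": 0.04, "rx": 0, "ry": 0, "rz": 0, "gripper": 1},
    {"tx": 0, "ty": 0, "tz": 0.03, "rx": 0, "ry": 0, "rz": 0, "gripper": 1},
    {"tx": 0, "ty": 0, "tz": 0, "rx": 0, "ry": 0, "rz": 0, "gripper": 1},
    {"tx": 0, "ty": 0, "tz": 0, "rx": 0, "ry": 0, "rz": 0, "gripper": -0.1},
    {"tx": 0, "ty": 0, "tz": 0, "rx": 0, "ry": 0, "rz": 0, "gripper": -0.1},
    {"tx": 0, "ty": 0, "tz": 0, "rx": 0, "ry": 0, "rz": 0, "gripper": -0.1},
    {"tx": 0, "ty": 0, "tz": -0.09, "rx": 0, "ry": 0, "rz": 0, "gripper": -0.1},
    {"tx": 0, "ty": 0, "tz": -0.12, "rx": 0, "ry": 0, "rz": 0, "gripper": -0.1},
    {"tx": 0, "ty": 0, "tz": -0.12, "rx": 0, "ry": 0, "rz": 0, "gripper": -0.1}
  ]
}}

```text
time_s: 29.05
ee_pos: [514.3, -146.7, 234.7]
ee_rot: [180.0, 0.0, 91.0]
force: [0.6, 0.1, -0.1]
gripper_width: 50.3
gripper_force: 0.0
```

```bash
python3 plan.py 430 -240 235 88 6;python3 - <<'E'
from h import *
import pickle
w=cam("scene");t=cam("top"); pickle.dump((t,w),open("p9.pkl","wb"))
a=cv2.resize(w["im"][170:310,120:290],None,fx=3,fy=3,interpolation=2); b=cv2.resize(t["im"][210:330,290:470],(510,340)) 
cv2.imwrite("pics/s9.png",np.hstack([a,np.vstack([b,np.zeros((80,510,3),np.uint8)])])[:, :800] if 0 else a)
cv2.imwrite("pics/t9.png",b)
E
```

```text
t -0.0306 -0.0287 -0.0001  r 0.000 0.000 0.017
t -0.0308 -0.0284 -0.0001  r 0.000 0.000 0.017
t -0.0311 -0.0281 -0.0001  r 0.000 0.000 0.017
t -0.0313 -0.0278 -0.0001  r 0.000 0.000 0.017
t -0.0316 -0.0276 -0.0001  r 0.000 0.000 0.017
t -0.0318 -0.0273 -0.0001  r 0.000 0.000 0.017
from [ 514.3 -146.7  234.7] [180.   0.  91.] q [-17.  14.  93.  -0.  73. -18.]
```

View pics/s9.png

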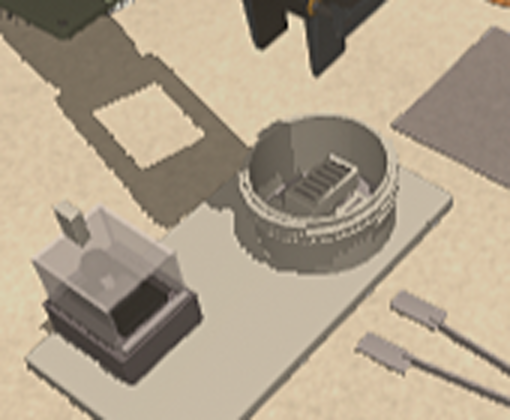

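All three cases lie in the pot. The top one is at (325,185) in the crop, below the rim. The guard tab is at (71,222) in the crop. Next I'll locate the tab and check it against the dryer geometry.

Run:
```python
from h import *
import pickle
np.set_printoptions(suppress=True,precision=1)
t,s=pickle.load(open("p9.pkl","rb"))
r=R.from_euler("z",-1.8,degrees=True).as_matrix(); D=lambda x,y,z: np.array([494.2,-230.4,0])+r@[x,y,z]
print("tab model",D(5-75,-105,144),"hinge",D(5,-105,60))
print("tri",two(t,(443.9,301.4),s,(143.7,244)))
for P in (D(-70,-105,144),D(-70,-105,156),D(-70,-105,120),D(5,-105,60)): print(proj(t,P),proj(s,P))
# tab blob in scene: bright vertical piece
for n,c,b in (("t",t,(425,280,465,315)),("s",s,(134,232,156,256))):
    x0,y0,x1,y1=b; cv2.imwrite(f"pics/z_{n}.png",cv2.resize(c["im"][y0:y1,x0:x1],None,fx=10,fy=10,interpolation=0))
a=cv2.imread("pics/z_t.png");b=cv2.imread("pics/z_s.png");H=max(a.shape[0],b.shape[0])
cv2.imwrite("pics/z.png",np.hstack([cv2.copyMakeBorder(i,0,H-i.shape[0],0,5,0) for i in(a,b)]))
```

```text
tab model [ 420.9 -333.1  144. ] hinge [ 495.9 -335.5   60. ]
tri (array([ 417. , -333.4,  136. ]), np.float64(1.7834419935012125))
[444.6 299.4] [143.7 242.6]
[446.5 299.7] [142.4 239.4]
[441.  298.7] [146.1 248.8]
[433.1 263.4] [172.3 277.8]
```

View pics/z.png

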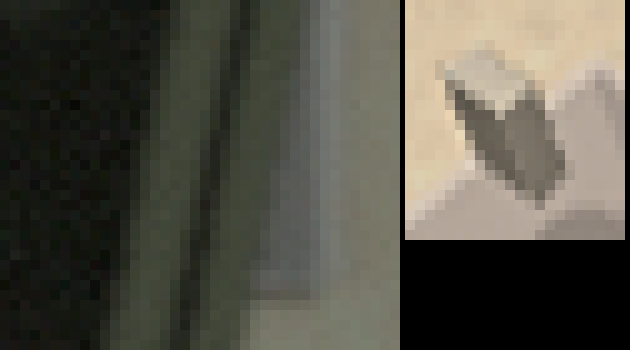

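The tab's top face is at (142.3,240) in the scene image, and my model predicts (142.4,239.4). So the tab is at (421,-333,144) and the hinge at (496,-335.5,60). Moving above the tab.

```bash
python3 plan.py 421 -333 215 -1.8 12
```

```text
t -0.0305 -0.0168 0.0041  r 0.002 -0.001 0.258
t -0.0325 -0.0126 0.0042  r 0.002 -0.001 0.258
t -0.0339 -0.0081 0.0042  r 0.002 -0.001 0.258
t -0.0347 -0.0034 0.0042  r 0.002 -0.001 0.258
t -0.0348 0.0013 0.0043  r 0.002 -0.001 0.258
t -0.0343 0.0060 0.0043  r 0.002 -0.001 0.258
t -0.0332 0.0105 0.0043  r 0.002 -0.001 0.258
t -0.0315 0.0149 0.0043  r 0.002 -0.001 0.258
t -0.0292 0.0190 0.0043  r 0.002 -0.001 0.258
t -0.0264 0.0228 0.0043  r 0.002 -0.001 0.258
t -0.0230 0.0261 0.0043  r 0.002 -0.001 0.258
t -0.0193 0.0290 0.0042  r 0.002 -0.001 0.258
from [ 518.2 -147.9  240.3] [179.2   0.3  91. ] q [-17.  14.  92.  -0.  73. -18.]
```

{"op": "send_rows", "data": {
  "motion": [
    {"tx": -0.0305, "ty": -0.016, "tz": 0.003, "rx": 0, "ry": 0, "rz": 0.258, "gripper": 0},
    {"tx": -0.0325, "ty": -0.012, "tz": 0.003, "rx": 0, "ry": 0, "rz": 0.258, "gripper": 0},
    {"tx": -0.034, "ty": -0.0075, "tz": 0.003, "rx": 0, "ry": 0, "rz": 0.258, "gripper": 0},
    {"tx": -0.0345, "ty": -0.003, "tz": 0.003, "rx": 0, "ry": 0, "rz": 0.258, "gripper": 0},
    {"tx": -0.0345, "ty": 0.0015, "tz": 0.003, "rx": 0, "ry": 0, "rz": 0.258, "gripper": 0},
    {"tx": -0.034, "ty": 0.006, "tz": 0.003, "rx": 0, "ry": 0, "rz": 0.258, "gripper": 0},
    {"tx": -0.033, "ty": 0.0105, "tz": 0.003, "rx": 0, "ry": 0, "rz": 0.258, "gripper": 0},
    {"tx": -0.0315, "ty": 0.015, "tz": 0.003, "rx": 0, "ry": 0, "rz": 0.258, "gripper": 0},
    {"tx": -0.029, "ty": 0.019, "tz": 0.003, "rx": 0, "ry": 0, "rz": 0.258, "gripper": 0},
    {"tx": -0.026, "ty": 0.023, "tz": 0.003, "rx": 0, "ry": 0, "rz": 0.258, "gripper": 0},
    {"tx": -0.023, "ty": 0.026, "tz": 0.003, "rx": 0, "ry": 0, "rz": 0.258, "gripper": 0},
    {"tx": -0.019, "ty": 0.029, "tz": 0.003, "rx": 0, "ry": 0, "rz": 0.258, "gripper": 0}
  ]
}}

```text
time_s: 30.65
ee_pos: [418.5, -331.7, 214.2]
ee_rot: [-180.0, 0.0, -2.1]
force: [0.3, -0.6, -0.2]
gripper_width: 45.6
gripper_force: 0.0
```

{"op": "send_rows", "data": {
  "motion": [
    {"tx": 0, "ty": 0, "tz": 0, "rx": 0, "ry": 0, "rz": 0, "gripper": 0},
    {"tx": 0, "ty": 0, "tz": 0, "rx": 0, "ry": 0, "rz": 0, "gripper": 0}
  ]
}}

```text
time_s: 30.9
ee_pos: [419.1, -330.9, 214.5]
ee_rot: [-180.0, 0.0, -1.7]
force: [-0.3, 0.5, 0.4]
gripper_width: 45.5
gripper_force: 0.0
```

```bash
python3 plan.py 421 -333 165 -1.8 2
python3 - <<'E'
from h import *
import pickle
np.set_printoptions(suppress=True,precision=1)
w=cam("wrist");t=cam("top");save(w,"w10");pickle.dump((w,t),open("p10.pkl","wb"))
for P in ((421,-333,156),(421,-333,120)): print(proj(w,P))
E
```

```text
t 0.0019 0.0020 0.0495  r -0.001 0.000 0.001
t 0.0019 0.0020 0.0495  r -0.001 0.000 0.001
from [ 419.1 -330.9  214.5] [-180.     0.    -1.7] q [-40.  15.  95.   0.  71.  52.]
[287.6 219. ]
[287.3 205.5]
```

View pics/w10.png

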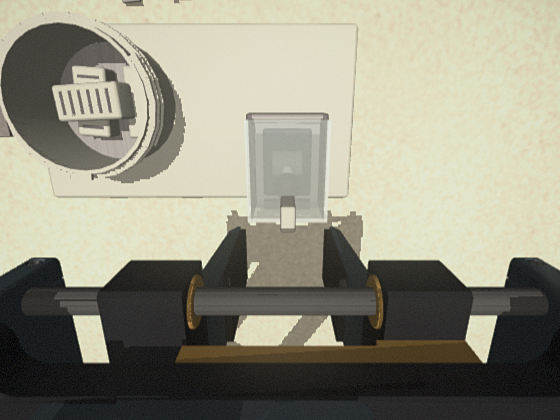

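The wrist view shows the tab end face centred at about (288,219), exactly as predicted. All three cases are visible in the pot at (90,100). Descending and pinching the tab.

{"op": "send_rows", "data": {
  "motion": [
    {"tx": 0.002, "ty": 0.002, "tz": 0.05, "rx": 0, "ry": 0, "rz": 0, "gripper": 0},
    {"tx": 0.002, "ty": 0.002, "tz": 0.05, "rx": 0, "ry": 0, "rz": 0, "gripper": 0},
    {"tx": 0, "ty": 0, "tz": 0.04, "rx": 0, "ry": 0, "rz": 0, "gripper": 0},
    {"tx": 0, "ty": 0, "tz": 0.028, "rx": 0, "ry": 0, "rz": 0, "gripper": 0},
    {"tx": 0, "ty": 0, "tz": 0, "rx": 0, "ry": 0, "rz": 0, "gripper": 0},
    {"tx": 0, "ty": 0, "tz": 0, "rx": 0, "ry": 0, "rz": 0, "gripper": 1},
    {"tx": 0, "ty": 0, "tz": 0, "rx": 0, "ry": 0, "rz": 0, "gripper": 1},
    {"tx": 0, "ty": 0, "tz": 0, "rx": 0, "ry": 0, "rz": 0, "gripper": 1},
    {"tx": 0, "ty": 0, "tz": 0, "rx": 0, "ry": 0, "rz": 0, "gripper": 1},
    {"tx": 0, "ty": 0, "tz": 0, "rx": 0, "ry": 0, "rz": 0, "gripper": 1},
    {"tx": 0, "ty": 0, "tz": 0, "rx": 0, "ry": 0, "rz": 0, "gripper": 1}
  ],
  "grip_force": 20
}}

```text
time_s: 32.38
ee_pos: [421.1, -333.3, 131.1]
ee_rot: [-180.0, -0.0, -1.8]
force: [-0.4, 2.6, 2.7]
gripper_width: 12.0
gripper_force: 20.0
```

```bash
cat > arc.py <<'E'
import sys; from h import *
# arc.py th0 th1 n : rows (tool down, yaw -1.8: tool x = dryer x, tool z = down) along the guard's arc of the pinched point
th=np.radians(np.linspace(*map(float,sys.argv[1:3]),int(sys.argv[3])+1)); r=(float(sys.argv[4]),float(sys.argv[5])) # dx,dz of grip rel hinge, closed
x=r[0]*np.cos(th)+r[1]*np.sin(th); z=-r[0]*np.sin(th)+r[1]*np.cos(th)
for a,b in zip(np.diff(x),np.diff(z)): print("tx %.4f tz %.4f"%(a/500,-b/500))
s=env.state();print(s["ee_pos"],s["force"],s["gripper_width"])
E
python3 arc.py 0 96 12 -75 88
```

```text
tx 0.0260 tz -0.0192
tx 0.0284 tz -0.0154
tx 0.0302 tz -0.0113
tx 0.0315 tz -0.0069
tx 0.0322 tz -0.0025
tx 0.0322 tz 0.0020
tx 0.0316 tz 0.0065
tx 0.0304 tz 0.0108
tx 0.0286 tz 0.0149
tx 0.0262 tz 0.0188
tx 0.0234 tz 0.0222
tx 0.0201 tz 0.0253
[ 421.12930952 -333.3100207   131.05085214] [-0.44768648  2.57780254  2.67329698] 11.96493900576987
```

{"op": "send_rows", "data": {
  "motion": [
    {"tx": 0.026, "ty": 0, "tz": -0.019, "rx": 0, "ry": 0, "rz": 0, "gripper": 1},
    {"tx": 0.0285, "ty": 0, "tz": -0.0155, "rx": 0, "ry": 0, "rz": 0, "gripper": 1},
    {"tx": 0.03, "ty": 0, "tz": -0.0115, "rx": 0, "ry": 0, "rz": 0, "gripper": 1},
    {"tx": 0, "ty": 0, "tz": 0, "rx": 0, "ry": 0, "rz": 0, "gripper": 1}
  ]
}}

```text
time_s: 32.88
ee_pos: [466.0, -334.7, 154.7]
ee_rot: [180.0, -0.2, -1.8]
force: [-0.2, 3.8, 4.1]
gripper_width: 12.0
gripper_force: 20.0
```

{"op": "send_rows", "data": {
  "motion": [
    {"tx": 0.0315, "ty": 0, "tz": -0.007, "rx": 0, "ry": 0, "rz": 0, "gripper": 1},
    {"tx": 0.032, "ty": 0, "tz": -0.0025, "rx": 0, "ry": 0, "rz": 0, "gripper": 1},
    {"tx": 0.032, "ty": 0, "tz": 0.002, "rx": 0, "ry": 0, "rz": 0, "gripper": 1},
    {"tx": 0.0315, "ty": 0, "tz": 0.0065, "rx": 0, "ry": 0, "rz": 0, "gripper": 1},
    {"tx": 0.0305, "ty": 0, "tz": 0.011, "rx": 0, "ry": 0, "rz": 0, "gripper": 1},
    {"tx": 0, "ty": 0, "tz": 0, "rx": 0, "ry": 0, "rz": 0, "gripper": 1}
  ]
}}

```text
time_s: 33.62
ee_pos: [545.5, -337.2, 148.5]
ee_rot: [180.0, -0.3, -1.8]
force: [2.9, 3.0, 2.5]
gripper_width: 11.6
gripper_force: 20.0
```

{"op": "send_rows", "data": {
  "motion": [
    {"tx": 0.0285, "ty": 0, "tz": 0.015, "rx": 0, "ry": 0, "rz": 0, "gripper": 1},
    {"tx": 0.026, "ty": 0, "tz": 0.019, "rx": 0, "ry": 0, "rz": 0, "gripper": 1},
    {"tx": 0.0235, "ty": 0, "tz": 0.022, "rx": 0, "ry": 0, "rz": 0, "gripper": 1},
    {"tx": 0, "ty": 0, "tz": 0, "rx": 0, "ry": 0, "rz": 0, "gripper": 1},
    {"tx": 0, "ty": 0, "tz": 0, "rx": 0, "ry": 0, "rz": 0, "gripper": 1}
  ]
}}

```text
time_s: 34.25
ee_pos: [583.8, -338.3, 120.3]
ee_rot: [-180.0, -0.3, -1.8]
force: [3.9, 3.8, 0.0]
gripper_width: 11.6
gripper_force: 20.0
```

The guard is open at about 1.53 rad. I'll release, rise and go round to the toggle's near side.

{"op": "send_rows", "data": {
  "motion": [
    {"tx": 0, "ty": 0, "tz": 0, "rx": 0, "ry": 0, "rz": 0, "gripper": 0},
    {"tx": 0, "ty": 0, "tz": 0, "rx": 0, "ry": 0, "rz": 0, "gripper": 0},
    {"tx": 0, "ty": 0, "tz": 0, "rx": 0, "ry": 0, "rz": 0, "gripper": 0},
    {"tx": 0, "ty": 0, "tz": -0.05, "rx": 0, "ry": 0, "rz": 0, "gripper": 0},
    {"tx": 0, "ty": 0, "tz": -0.08, "rx": 0, "ry": 0, "rz": 0, "gripper": 0},
    {"tx": 0, "ty": 0, "tz": -0.09, "rx": 0, "ry": 0, "rz": 0, "gripper": 0},
    {"tx": -0.1, "ty": 0, "tz": 0, "rx": 0, "ry": 0, "rz": 0, "gripper": 1},
    {"tx": -0.1, "ty": 0, "tz": 0, "rx": 0, "ry": 0, "rz": 0, "gripper": 1},
    {"tx": -0.1, "ty": 0, "tz": 0, "rx": 0, "ry": 0, "rz": 0, "gripper": 1},
    {"tx": -0.1, "ty": 0, "tz": 0, "rx": 0, "ry": 0, "rz": 0, "gripper": 1},
    {"tx": 0, "ty": 0, "tz": 0, "rx": 0, "ry": 0, "rz": 0, "gripper": 1},
    {"tx": 0, "ty": 0, "tz": 0, "rx": 0, "ry": 0, "rz": 0, "gripper": 1}
  ]
}}

```text
time_s: 35.75
ee_pos: [381.7, -332.7, 231.1]
ee_rot: [179.9, -0.1, -1.9]
force: [0.8, 0.2, -0.6]
gripper_width: 0.3
gripper_force: 0.0
```

```bash
python3 plan.py 386 -332.5 89 -1.8 4
python3 - <<'E'
from h import *
import pickle
np.set_printoptions(suppress=True,precision=1)
w=cam("wrist");save(w,"w11");s=cam("scene")
for P in ((429,-333,94),(446,-334,62)): print(proj(w,P),proj(s,P))
a=w["im"][60:330,150:430]; b=cv2.resize(s["im"][210:310,120:250],None,fx=2.7,fy=2.7)
cv2.imwrite("pics/w11z.png",np.hstack([a,b]))
E
```

```text
t 0.0021 -0.0003 0.0711  r 0.001 -0.001 -0.000
t 0.0021 -0.0002 0.0711  r 0.001 -0.001 -0.000
t 0.0021 -0.0002 0.0711  r 0.001 -0.001 -0.000
t 0.0021 -0.0002 0.0711  r 0.001 -0.001 -0.000
from [ 381.7 -332.7  231.1] [ 1.799e+02 -1.000e-01 -1.900e+00] q [-42.  11.  97.   0.  72.  49.]
[283.5 148.5] [151.  256.6]
[284.  128.8] [158.4 267.6]
```

View pics/w11z.png

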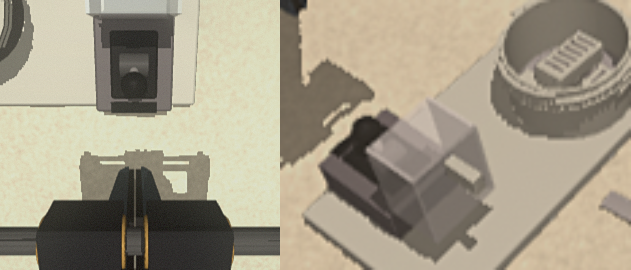

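The guard stands open on the far side and the toggle ball is at (133,82) in the left panel, near its predicted spot. I'll descend on the near side and push.

{"op": "send_rows", "data": {
  "motion": [
    {"tx": 0.003, "ty": 0, "tz": 0.08, "rx": 0, "ry": 0, "rz": 0, "gripper": 1},
    {"tx": 0, "ty": 0, "tz": 0.08, "rx": 0, "ry": 0, "rz": 0, "gripper": 1},
    {"tx": 0, "ty": 0, "tz": 0.07, "rx": 0, "ry": 0, "rz": 0, "gripper": 1},
    {"tx": 0, "ty": 0, "tz": 0.055, "rx": 0, "ry": 0, "rz": 0, "gripper": 1},
    {"tx": 0, "ty": 0, "tz": 0, "rx": 0, "ry": 0, "rz": 0, "gripper": 1},
    {"tx": 0.02, "ty": 0, "tz": 0, "rx": 0, "ry": 0, "rz": 0, "gripper": 1},
    {"tx": 0.02, "ty": 0, "tz": 0, "rx": 0, "ry": 0, "rz": 0, "gripper": 1},
    {"tx": 0.012, "ty": 0, "tz": 0, "rx": 0, "ry": 0, "rz": 0, "gripper": 1},
    {"tx": 0.012, "ty": 0, "tz": 0, "rx": 0, "ry": 0, "rz": 0, "gripper": 1},
    {"tx": 0.01, "ty": 0, "tz": 0, "rx": 0, "ry": 0, "rz": 0, "gripper": 1}
  ]
}}

```text
time_s: 37.1
ee_pos: [420.1, -333.5, 88.8]
ee_rot: [180.0, -0.0, -1.8]
force: [-2.1, 1.4, 1.7]
gripper_width: 0.4
gripper_force: 1.4
```

{"op": "send_rows", "data": {
  "motion": [
    {"tx": 0.01, "ty": 0, "tz": 0, "rx": 0, "ry": 0, "rz": 0, "gripper": 1},
    {"tx": 0.01, "ty": 0, "tz": 0, "rx": 0, "ry": 0, "rz": 0, "gripper": 1},
    {"tx": 0.006, "ty": 0, "tz": 0, "rx": 0, "ry": 0, "rz": 0, "gripper": 1},
    {"tx": 0, "ty": 0, "tz": 0, "rx": 0, "ry": 0, "rz": 0, "gripper": 1}
  ]
}}

```text
time_s: 37.6
ee_pos: [433.2, -334.0, 88.1]
ee_rot: [180.0, -0.1, -1.8]
force: [-0.9, -0.2, -0.5]
gripper_width: 0.5
gripper_force: 0.1
```

{"op": "send_rows", "data": {
  "motion": [
    {"tx": 0.004, "ty": 0, "tz": 0, "rx": 0, "ry": 0, "rz": 0, "gripper": 1},
    {"tx": 0.004, "ty": 0, "tz": 0, "rx": 0, "ry": 0, "rz": 0, "gripper": 1}
  ]
}}

```text
time_s: 37.85
ee_pos: [436.3, -334.0, 87.9]
ee_rot: [-180.0, 0.0, -1.8]
force: [-1.7, -0.2, -1.0]
gripper_width: 0.4
gripper_force: 0.9
```

{"op": "send_rows", "data": {
  "motion": [
    {"tx": 0.004, "ty": 0, "tz": 0, "rx": 0, "ry": 0, "rz": 0, "gripper": 1},
    {"tx": 0, "ty": 0, "tz": 0, "rx": 0, "ry": 0, "rz": 0, "gripper": 1}
  ]
}}

```text
time_s: 38.1
ee_pos: [437.3, -334.0, 87.8]
ee_rot: [-180.0, 0.2, -1.8]
force: [-5.1, -0.5, 0.6]
gripper_width: 0.0
gripper_force: 2.2
```

A force of -5.1 N at x = 437 marks the end stop, so the toggle is on. Retreating and returning to the tab.

{"op": "send_rows", "data": {
  "motion": [
    {"tx": -0.05, "ty": 0, "tz": 0, "rx": 0, "ry": 0, "rz": 0, "gripper": 1},
    {"tx": -0.05, "ty": 0, "tz": 0, "rx": 0, "ry": 0, "rz": 0, "gripper": 1},
    {"tx": 0, "ty": 0, "tz": -0.1, "rx": 0, "ry": 0, "rz": 0, "gripper": 1},
    {"tx": 0, "ty": 0, "tz": -0.1, "rx": 0, "ry": 0, "rz": 0, "gripper": 1},
    {"tx": 0, "ty": 0, "tz": -0.09, "rx": 0, "ry": 0, "rz": 0, "gripper": 1},
    {"tx": 0, "ty": 0, "tz": 0, "rx": 0, "ry": 0, "rz": 0, "gripper": 1},
    {"tx": 0, "ty": 0, "tz": 0, "rx": 0, "ry": 0, "rz": 0, "gripper": 1}
  ]
}}

```text
time_s: 38.98
ee_pos: [388.7, -332.2, 232.7]
ee_rot: [-180.0, -0.0, -1.8]
force: [-1.2, 0.2, -0.0]
gripper_width: 0.4
gripper_force: 0.0
```

```bash
python3 - <<'E'
from h import *
np.set_printoptions(suppress=True,precision=1)
o=cv2.imread("pics/w11.png"); w=cam("wrist"); save(w,"w12")
for n,i in (("before",o),("after",w["im"])):
    g=cv2.cvtColor(i,cv2.COLOR_BGR2GRAY)
    print(n,g[90:185:3,283])
for x in (429,463): print(proj(w,(x,-334,94)))
E
python3 plan.py 584 -338.3 232 -1.8 5
```

```text
before [ 52  46  44  40  45  40  55  55  76  86  91 101  93 137  50  48  49  55
  59  56  50  43  52  76  54  60  60  56 135 222 219 217]
after [ 75  75  77  42  49  43  50  52  54  46  46  41  42  60  65  86  77  65
  54  51  56  50  55  53  52 103  74  56  58  56 199 220]
[285.4 155.3]
[284.4 119.6]
t 0.0783 0.0000 -0.0001  r -0.001 0.000 -0.000
t 0.0783 0.0000 -0.0001  r -0.001 0.000 -0.000
t 0.0783 0.0001 -0.0000  r -0.001 0.000 -0.000
t 0.0783 0.0001 -0.0000  r -0.001 0.000 -0.000
t 0.0783 0.0001 -0.0000  r -0.001 0.000 -0.000
from [ 388.3 -332.   232. ] [-1.799e+02  1.000e-01 -1.800e+00] q [-42.  12.  96.   0.  72.  50.]
```

The dark ball moved from about row 143 to about row 112, so the toggle is on. Now back to the open tab.

{"op": "send_rows", "data": {
  "motion": [
    {"tx": 0.0785, "ty": 0, "tz": 0, "rx": 0, "ry": 0, "rz": 0, "gripper": 0},
    {"tx": 0.0785, "ty": 0, "tz": 0, "rx": 0, "ry": 0, "rz": 0, "gripper": 0},
    {"tx": 0.0785, "ty": 0, "tz": 0, "rx": 0, "ry": 0, "rz": 0, "gripper": 0},
    {"tx": 0.0785, "ty": 0, "tz": 0, "rx": 0, "ry": 0, "rz": 0, "gripper": 0},
    {"tx": 0.0785, "ty": 0, "tz": 0, "rx": 0, "ry": 0, "rz": 0, "gripper": 0},
    {"tx": 0, "ty": 0, "tz": 0, "rx": 0, "ry": 0, "rz": 0, "gripper": 0},
    {"tx": 0, "ty": 0, "tz": 0.06, "rx": 0, "ry": 0, "rz": 0, "gripper": 0},
    {"tx": 0, "ty": 0, "tz": 0.06, "rx": 0, "ry": 0, "rz": 0, "gripper": 0},
    {"tx": 0, "ty": 0, "tz": 0, "rx": 0, "ry": 0, "rz": 0, "gripper": 0},
    {"tx": 0, "ty": 0, "tz": 0, "rx": 0, "ry": 0, "rz": 0, "gripper": 0}
  ]
}}

```text
time_s: 40.28
ee_pos: [584.6, -339.0, 174.0]
ee_rot: [180.0, -0.0, -1.8]
force: [1.0, -0.3, 0.6]
gripper_width: 45.5
gripper_force: 0.0
```

```bash
python3 plan.py 584 -338.3 120.5 -1.8 3; python3 arc.py 88 0 11 -75 90
```

```text
t -0.0004 -0.0005 0.0356  r 0.000 -0.000 -0.001
t -0.0004 -0.0005 0.0356  r 0.000 -0.000 -0.001
t -0.0004 -0.0005 0.0356  r 0.000 -0.000 -0.001
from [ 584.6 -339.   174. ] [180.   -0.   -1.8] q [-31.  29.  79.  -0.  72.  61.]
tx -0.0234 tz -0.0228
tx -0.0264 tz -0.0193
tx -0.0288 tz -0.0154
tx -0.0307 tz -0.0113
tx -0.0320 tz -0.0069
tx -0.0326 tz -0.0024
tx -0.0326 tz 0.0022
tx -0.0320 tz 0.0067
tx -0.0308 tz 0.0111
tx -0.0289 tz 0.0152
tx -0.0265 tz 0.0191
[ 584.56824447 -339.03889158  173.97027415] [ 0.96355587 -0.25714981  0.64991848] 45.474615665332344
```

{"op": "send_rows", "data": {
  "motion": [
    {"tx": 0, "ty": 0, "tz": 0.036, "rx": 0, "ry": 0, "rz": 0, "gripper": 0},
    {"tx": 0, "ty": 0, "tz": 0.036, "rx": 0, "ry": 0, "rz": 0, "gripper": 0},
    {"tx": 0, "ty": 0, "tz": 0.036, "rx": 0, "ry": 0, "rz": 0, "gripper": 0},
    {"tx": 0, "ty": 0, "tz": 0, "rx": 0, "ry": 0, "rz": 0, "gripper": 0},
    {"tx": 0, "ty": 0, "tz": 0, "rx": 0, "ry": 0, "rz": 0, "gripper": 1},
    {"tx": 0, "ty": 0, "tz": 0, "rx": 0, "ry": 0, "rz": 0, "gripper": 1},
    {"tx": 0, "ty": 0, "tz": 0, "rx": 0, "ry": 0, "rz": 0, "gripper": 1},
    {"tx": 0, "ty": 0, "tz": 0, "rx": 0, "ry": 0, "rz": 0, "gripper": 1},
    {"tx": 0, "ty": 0, "tz": 0, "rx": 0, "ry": 0, "rz": 0, "gripper": 1}
  ]
}}

```text
time_s: 41.4
ee_pos: [585.0, -338.3, 119.5]
ee_rot: [-180.0, -0.0, -1.8]
force: [1.1, 1.7, 0.6]
gripper_width: 11.9
gripper_force: 20.0
```

{"op": "send_rows", "data": {
  "motion": [
    {"tx": -0.0235, "ty": 0, "tz": -0.023, "rx": 0, "ry": 0, "rz": 0, "gripper": 1},
    {"tx": -0.0265, "ty": 0, "tz": -0.0195, "rx": 0, "ry": 0, "rz": 0, "gripper": 1},
    {"tx": -0.029, "ty": 0, "tz": -0.0155, "rx": 0, "ry": 0, "rz": 0, "gripper": 1},
    {"tx": -0.0305, "ty": 0, "tz": -0.0115, "rx": 0, "ry": 0, "rz": 0, "gripper": 1},
    {"tx": -0.032, "ty": 0, "tz": -0.007, "rx": 0, "ry": 0, "rz": 0, "gripper": 1},
    {"tx": -0.0325, "ty": 0, "tz": -0.0025, "rx": 0, "ry": 0, "rz": 0, "gripper": 1},
    {"tx": 0, "ty": 0, "tz": 0, "rx": 0, "ry": 0, "rz": 0, "gripper": 1}
  ]
}}

```text
time_s: 42.28
ee_pos: [495.4, -335.6, 158.6]
ee_rot: [-180.0, 0.2, -1.9]
force: [-1.9, 2.8, -5.1]
gripper_width: 12.0
gripper_force: 20.0
```

{"op": "send_rows", "data": {
  "motion": [
    {"tx": -0.0325, "ty": 0, "tz": 0.002, "rx": 0, "ry": 0, "rz": 0, "gripper": 1},
    {"tx": -0.032, "ty": 0, "tz": 0.0065, "rx": 0, "ry": 0, "rz": 0, "gripper": 1},
    {"tx": -0.031, "ty": 0, "tz": 0.011, "rx": 0, "ry": 0, "rz": 0, "gripper": 1},
    {"tx": -0.029, "ty": 0, "tz": 0.015, "rx": 0, "ry": 0, "rz": 0, "gripper": 1},
    {"tx": 0, "ty": 0, "tz": 0, "rx": 0, "ry": 0, "rz": 0, "gripper": 1}
  ]
}}

```text
time_s: 42.9
ee_pos: [435.4, -333.8, 141.8]
ee_rot: [-180.0, -0.0, -1.8]
force: [1.9, 3.2, -4.9]
gripper_width: 11.9
gripper_force: 20.0
```

```bash
python3 plan.py 421 -333.3 130.5 -1.8 2
```

```text
t -0.0144 -0.0000 0.0113  r -0.000 -0.001 -0.001
t -0.0144 -0.0000 0.0113  r -0.000 -0.001 -0.001
from [ 435.4 -333.8  141.8] [-180.    -0.    -1.8] q [-39.  19.  99.   0.  61.  53.]
```

{"op": "send_rows", "data": {
  "motion": [
    {"tx": -0.0145, "ty": 0, "tz": 0.0115, "rx": 0, "ry": 0, "rz": 0, "gripper": 1},
    {"tx": -0.0145, "ty": 0, "tz": 0.0115, "rx": 0, "ry": 0, "rz": 0, "gripper": 1},
    {"tx": 0, "ty": 0, "tz": 0.004, "rx": 0, "ry": 0, "rz": 0, "gripper": 1},
    {"tx": 0, "ty": 0, "tz": 0, "rx": 0, "ry": 0, "rz": 0, "gripper": 1}
  ]
}}

```text
time_s: 43.4
ee_pos: [421.8, -333.4, 131.1]
ee_rot: [180.0, -0.1, -1.8]
force: [-1.5, 7.7, 12.5]
gripper_width: 11.9
gripper_force: 20.0
```

There is a 12.5 N reaction at the original tab pose, so the guard is down on its stop. Release, retreat and verify.

{"op": "send_rows", "data": {
  "motion": [
    {"tx": 0, "ty": 0, "tz": 0, "rx": 0, "ry": 0, "rz": 0, "gripper": 0},
    {"tx": 0, "ty": 0, "tz": 0, "rx": 0, "ry": 0, "rz": 0, "gripper": 0},
    {"tx": 0, "ty": 0, "tz": 0, "rx": 0, "ry": 0, "rz": 0, "gripper": 0},
    {"tx": 0, "ty": 0, "tz": -0.04, "rx": 0, "ry": 0, "rz": 0, "gripper": 0},
    {"tx": 0, "ty": 0, "tz": -0.1, "rx": 0, "ry": 0, "rz": 0, "gripper": 0},
    {"tx": 0, "ty": 0, "tz": -0.12, "rx": 0, "ry": 0, "rz": 0, "gripper": 0},
    {"tx": -0.1, "ty": 0.1, "tz": 0, "rx": 0, "ry": 0, "rz": 0, "gripper": 0},
    {"tx": -0.1, "ty": 0.1, "tz": 0, "rx": 0, "ry": 0, "rz": 0, "gripper": 0},
    {"tx": 0, "ty": 0, "tz": 0, "rx": 0, "ry": 0, "rz": 0, "gripper": 0},
    {"tx": 0, "ty": 0, "tz": 0, "rx": 0, "ry": 0, "rz": 0, "gripper": 0}
  ]
}}

```text
time_s: 44.65
ee_pos: [329.9, -419.0, 257.7]
ee_rot: [-180.0, -0.0, -1.9]
force: [0.3, 0.1, 0.9]
gripper_width: 45.5
gripper_force: 0.0
```

Run:
```python
from h import *
import pickle
t0,s0=pickle.load(open("p9.pkl","rb")); _,sl=pickle.load(open("p3.pkl","rb"))
s=cam("scene"); save(s,"s13")
def d(a,b,box):
    x0,y0,x1,y1=box; k=cv2.absdiff(a["im"],b["im"])[y0:y1,x0:x1].max(2); return k.mean().round(2),(k>40).sum(),k.size
print("tab",d(s,s0,(134,232,156,256)),"block+hood",d(s,s0,(130,235,190,295)))
print("pot",d(s,s0,(195,205,255,262))); print("lid",d(s,sl,(268,130,322,175)))
print("jar",d(s,sl,(325,215,360,265)),"tong",d(s,s0,(238,262,332,322)),"handle",d(s,sl,(335,168,396,210)))
# sensitivity: tab shift for guard at 0.1 rad
g=np.array([(-75*np.cos(a)+84*np.sin(a)+496,-333,75*np.sin(a)+84*np.cos(a)+60) for a in(0,.1)]); print([proj(s,p) for p in g])
p=lambda c:cv2.cvtColor(c["im"],cv2.COLOR_BGR2GRAY)[232:256,134:156].astype(np.float32)
print(cv2.phaseCorrelate(p(s0),p(s)), env.state()["force"])
```

```text
tab (np.float64(12.71), np.int64(0), 528) block+hood (np.float64(14.07), np.int64(168), 3600)
pot (np.float64(16.59), np.int64(375), 3420)
lid (np.float64(10.58), np.int64(266), 2430)
jar (np.float64(1.0), np.int64(0), 1750) tong (np.float64(13.87), np.int64(0), 5640) handle (np.float64(1.02), np.int64(1), 2562)
[array([143.75060855, 242.52795558]), array([145.54636029, 242.25668924])]
((0.028314692285736243, 0.29795186704246035), 1.0467605868147478) [-0.46091933 -0.55758167 -0.07912985]
```

The tab has shifted 0.03 px sideways, where 0.1 rad would be 1.8 px, so the guard is closed. The jar and handle are unchanged, and the tong region shows no pixels that moved. Handing in.

```bash
python3 -c "
from workcell import env; print(env.job_done())"
```

```text
the job is handed in; nothing more can be done
None
```

I handed the job in at about 45 s of robot time, but no verdict came back: the lid is knob up on the cork mat, all three cases are in the pot, the toggle is on, the guard is closed, and the jar, tong and lantern handle were not touched.

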